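# Pack the sold toy cars in their tight-lidded box at the fair stall

### The arm

A 6-joint arm with a two-finger parallel gripper is mounted at the origin on the work surface. World frame = base frame: x ahead of the robot, y to its left, z up, the work surface at z = 0. Lengths are in m, angles in rad, forces in N, time in s.
With the tool pointing down it reaches from about 0.375 to 0.925 m from the base axis. Payload 5.7 kg.
Tool frame: the origin (TCP) lies on the front face of the gripper's body, between the roots of the fingers; the fingertips stand 80 mm ahead of it and the grasp point (between the pads) lies 61 mm ahead of it; z points along the fingers, y is the direction in which the jaws open and shut (so a half turn about z gives the same grasp; the last joint's range is limited). The gripper opens to 88 mm and grips with 3 to 60 N. Pads are 20 mm wide; open, the fingers measure 115 mm over their backs; the gripper's body (75 mm by 178 mm) begins 61 mm behind the grasp point.
Start: joints at [-1.268, 0.359, 1.51, -0, 1.272, -0.115], TCP at [0.243, -0.548, 0.303] pointing down, gripper open.
Joint ranges: [-2.97, 2.97], [-1.01, 2.36], [0.21, 2.38], [-0.96, 4.11], [0.2, 2.71], [-2.98, 2.98]. Speed limits (rad/s): [2.39, 2.39, 3.14, 3.14, 3.14, 3.14].

### API

Orientations are given as a rotation vector (axis times angle).
In Python, from cell import r, optics, models gives the robot as it stands. The module is installed in compiled form; this text tells all that it offers.
- The arm moves only by the shell command python3 -m handwheel 'ROWS'. ROWS is JSON, a list that holds one entry, the list of rows, each a list of 7 numbers: the shift along the tool's x, y, z in cm, then the turn, a rotation vector about the tool's x, y, z in rad, then the closure, from 0 (fully open) to 1 (shut). A call has 1 to 20 rows; each row shifts and turns the commanded pose from where the row before left it, along the tool's axes as they then stand; what a row does not reach is not made up. A row lasts 1/10 s, in which the tool goes at most 50 mm and 8.59 degrees, less where a joint would pass 70% of its speed; a pose out of reach is approached as far as the arm can. A call with a gripper value outside its range is refused whole. The fingers move at their own pace and stop on an object; the grip force is fixed at half the most. Time passes only in rows, so rows that do not move let the fingers close. It gives the time, the measured TCP pose, the force and the opening at its end, in the units of the state.
- r.get_state(): the state, without advancing time (a new reading comes with each control period).
- optics.read_camera(name): name is "scene" or "top" or "wrist"; returns (picture, depth): 384x512x3 uint8, red, green, blue; 384x512 float32, m along the optical axis (not along the pixel's ray), 0 where there is no reading.
- optics.camera_model(name): a dict with "mtx" (3x3 intrinsics, pixels), "k1" (the pictures are not rectified: a ray, as slopes to the right and down, at radius r is drawn at 1 + k1 r^2 times it, then the intrinsics apply), "extrinsics" (4x4, takes a point from world to camera coordinates); the wrist camera has in their place "T_tool_cam" (4x4, takes a point from camera to tool coordinates, whose origin is the TCP and whose axes are the flange's). Camera axes: x right, y up, looking along -z (the intrinsics and any distortion apply to the point x, -y, -z); pixel columns grow to the right and rows downward; lengths in m; the calibration is good to about 2 mm. A picture is of the moment at which its call begins: read the wrist's pose just before it. camera_model takes no time and is no camera call.
- r.hand_in(): hands the job in, once; it reports no verdict.
Trained networks look in the newest picture that a camera, given by its name, has taken for a name from the list of things; names that differ only in an ending like _2 or _b are one class to them, and where a whole thing is asked for, a point or a joint stands for the part that bears it (a point fixed in the world has none). Each returns a list of dicts, best first, with "score" (0 to 1); they miss things now and then, are a little off and sometimes report something else, mostly with a low value. They report only what shows in the picture. A call takes as long as a camera call. They do not tell look-alikes from the thing itself.
- models.look_for(query, camera): "location" ([x, y, z] in m, in world coordinates, good to about 4 mm: the middle of the surface that is visible of it).
- models.regions_of(query, camera): "region" (384x512 bool, what is visible of it).
The state is a dict: "time": time; "qpos": joint angles; "joint_velocities": joint speeds; "tau": joint torques, N m; "tcp_pos": TCP position; "tool_rot": TCP orientation; "force": force on the tool from outside, world axes, zero at the start; "ft_torque": the same for the moment, N m; "width": finger opening in m.
Only numpy, scipy, OpenCV 4.12 (cv2) and the standard library are available. Lean on these libraries where they do the work, as an engineer would, in place of code of your own. Each camera call takes 0.05 s, during which the arm holds its last target.

### The job

Pack the sold toy vehicles standing on the table (two or three of them: saloon, van, pickup). Slide the closed box along the table, under the overhanging lips of the metal runners and up to the end stop so that its foot board is held down; draw the tight lid straight up off it and stand the lid rim-down on the table clear of the box; put every vehicle inside on its wheels; press the lid back fully down, and only then slide the packed box back out, clear of the runners. Never lift or tip the box itself off the table, keep the lid level, and leave the toy drum, the wooden engine and the model-kit carton alone.

Things in the scene. Friction and masses are not known exactly. Their poses are not given: they have to be found in the camera images.
- jig: Fixed aluminium runners, 17 mm high. Origin on the table where the box's centre lies when home; +x = push-in direction, z up. Side guides, inner faces at y=+-74.5 mm, x=-60 to +60 mm, carry inward lips 6 mm thick: undersides 11 mm above the table, edges at y=+-61 mm. Stop face at x=+108 mm.
- mouth (a point): Middle of the runners' open mouth, on the table, at x=-110 mm of the runners' frame (same axes). Between here and x=-60 mm the guides flare (about 177 mm apart here, narrowing to 149 mm) and have no lips.
- box: Loose box base, 0.22 to 0.38 kg. Origin: centre of its underside; x along its length, z up. Dark foot board 214 x 144 x 8 mm; on it a plywood tray 190 x 96 mm outside, 180 x 86 mm inside, floor 8 mm and rounded rim 48 mm above the underside. Starts closed, flat on the table before the mouth, +x roughly along the runners' +x; can be slid by the lid's handle.
- leaf (a point): Crest of one of two bowed leaf springs, 80 mm long, 30 mm above the box's underside, mid-way along each long tray wall, 3 mm proud of it. They grip the lid inside: 5 to 12 N draws it off (more than the base's weight) until it has risen about 30 mm; pressing it back on takes 4 to 12 N.
- lid_grip (a point): Deep card lid, loose, 0.12 to 0.2 kg: 202 x 108 mm outside, 194 x 100 inside, walls 4 mm, 46 mm deep inside, 51 mm over all, open below. On top a wooden bar handle 60 mm long (x), 20 wide (y), 28 tall. The point: the handle's centre, 65 mm above the lid's rim, 14 above its top; z up. Fully on, the rim rests on the foot board and the point is 73 mm above the box's underside.
- saloon_mid (a point): Toy saloon car, die-cast, 45 g, 54 mm long, 26 wide, 24 tall. The point is its centre, 12 mm above the ground it stands on; z up, x to its front (length), y across its width. Grip it across the 26 mm width: flat sides from 2 to 15 mm above the ground. May be absent.
- van_mid (a point): Toy van, die-cast, 45 g, 54 mm long, 26 wide, 24 tall. The point is its centre, 12 mm above the ground it stands on; z up, x to its front (length), y across its width. Grip it across the 26 mm width: flat sides from 2 to 15 mm above the ground. May be absent.
- pickup_mid (a point): Toy pickup truck, die-cast, 45 g, 54 mm long, 26 wide, 24 tall. The point is its centre, 12 mm above the ground it stands on; z up, x to its front (length), y across its width. Grip it across the 26 mm width: flat sides from 2 to 15 mm above the ground. May be absent.
- drum: Bystander: tin toy drum, 64 mm diameter, 46 mm tall, origin at the centre of its underside.
- kit: Bystander: closed model-kit carton 130 x 75 x 35 mm, origin at the centre of its underside.
- engine: Bystander: wooden toy railway engine about 90 x 40 x 60 mm, origin at the centre of its underside.
Mind the look-alikes: they are no part of the job. Of the things like the part that bears van_mid, leave any that is orange or pink; of the rest the smaller one is meant.

How it is judged:
By the outcome, as a careful person would: the job done as asked, in the order asked, and still so for the second after the job is handed in, with the robot touching nothing.
Of saloon, van, pickup only 2 to 3 are there at a start; the rules pass over those that are not, and their reading is None.
At some moment in a run one of saloon, van, pickup may be knocked a few centimetres aside while the robot is not near it.
It also fails if it takes over 210 s, if anything falls off the work surface, if the arm or the gripper's body presses on something with over 40 N, if the wrist force passes 120 N, or if a joint passes its speed limit or range.

## Working session

There is one attempt and no reset: what is moved stays moved. The work goes in short steps, Python scripts to look and compute and a shell command to move; the robot and the scene stay as the last step left them, time stands still between calls to the robot, and variables do not carry over. Pictures are saved under pics/ and viewed, and the job is handed in when it is done.

```bash
mkdir -p pics; ls; python3 - <<'E'
from cell import r, optics, models
import cv2,numpy as np
s=r.get_state(); print({k:np.round(v,4).tolist() for k,v in s.items()})
for c in ["scene","top","wrist"]:
    p,d=optics.read_camera(c); cv2.imwrite(f"pics/{c}0.png",p[:,:,::-1]); m=optics.camera_model(c); print(c,m)
E
```

```text
pics
{'time': 0.0, 'qpos': [-1.2681, 0.3595, 1.5114, 0.0, 1.2725, -0.1151], 'joint_velocities': [-0.0009, 0.0014, 0.0002, -0.0005, -0.001, -0.0001], 'tau': [-0.0027, -51.5374, -27.0725, 0.0674, 0.035, -0.0002], 'tcp_pos': [0.2433, -0.5479, 0.3018], 'tool_rot': [-3.0715, -0.6511, 0.0002], 'force': [-0.3866, -0.4208, 0.4103], 'ft_torque': [0.0019, 0.0371, -0.0399], 'width': 0.0876}
scene {'mtx': array([[378.23215055,   0.        , 253.72847884],
       [  0.        , 378.23215055, 185.80589201],
       [  0.        ,   0.        ,   1.        ]]), 'k1': -0.011626884650472798, 'extrinsics': array([[-0.29767586,  0.9546189 , -0.00958349,  0.17403936],
       [-0.7164775 , -0.21676025,  0.66307992,  0.32813893],
       [ 0.63091131,  0.20424924,  0.74848726, -1.68984865],
       [ 0.        ,  0.        ,  0.        ,  1.        ]])}
top {'mtx': array([[402.55246789,   0.        , 254.41516931],
       [  0.        , 402.55246789, 191.99034976],
       [  0.        ,   0.        ,   1.        ]]), 'k1': 0.04901388870935681, 'extrinsics': array([[ 0.0242138 , -0.99970538, -0.00168917, -0.04300022],
       [ 0.97451502,  0.02322667,  0.22311654, -0.55971614],
       [-0.22301157, -0.00704862,  0.97479031, -0.98999612],
       [ 0.        ,  0.        ,  0.        ,  1.        ]])}
wrist {'mtx': array([[339.48210438,   0.        , 257.3434912 ],
       [  0.        , 339.48210438, 188.48113706],
       [  0.        ,   0.        ,   1.        ]]), 'k1': 0.01009388068240997, 'T_tool_cam': array([[ 3.98424655e-04,  9.58305214e-01,  2.85746319e-01,
         7.84822819e-02],
       [ 9.99999651e-01, -1.71980412e-04, -8.17560104e-04,
         7.48073547e-04],
       [-7.34329340e-04,  2.85746545e-01, -9.58304948e-01,
        -8.20467953e-02],
       [ 0.00000000e+00,  0.00000000e+00,  0.00000000e+00,
         1.00000000e+00]])}
```

View pics/scene0.png

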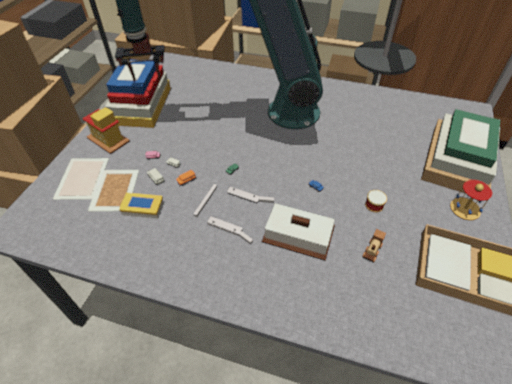

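View pics/top0.png

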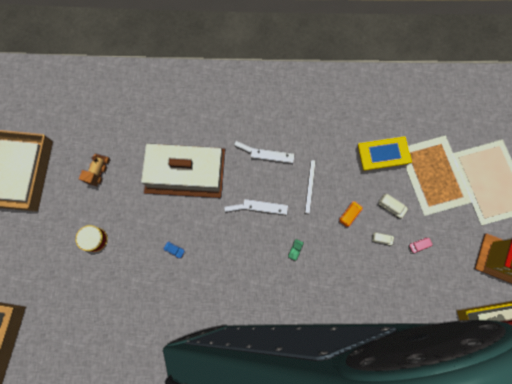

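View pics/wrist0.png

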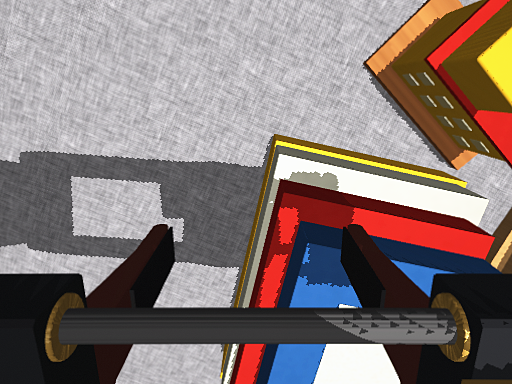

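The top view shows the box with its lid at (183,168) and the runners at (245-295, 150-210) with the stop at (310,187). The blue car is at (173,250) and the green one at (295,250). The van-like toys are white large (393,206), white small (383,239), orange (350,213) and pink (420,245). Next I measure positions.

```bash
cat > h.py <<'E'
from cell import r, optics, models
import cv2,numpy as np
from scipy.spatial.transform import Rotation as R
def cam_T(c,s=None):
    m=optics.camera_model(c)
    if c!="wrist": return np.linalg.inv(m["extrinsics"]),m
    T=np.eye(4);T[:3,:3]=R.from_rotvec(s["tool_rot"]).as_matrix();T[:3,3]=s["tcp_pos"]
    return T@m["T_tool_cam"],m
def rays(m,uv):
    K=m["mtx"];uv=np.asarray(uv,float).reshape(-1,2)
    d=(uv-[K[0,2],K[1,2]])/[K[0,0],K[1,1]]
    u=d.copy()
    for _ in range(15): u=d/(1+m["k1"]*(u**2).sum(1,keepdims=True))
    return u
def cloud(c,d,s=None):
    T,m=cam_T(c,s);v,u=np.mgrid[:384,:512]
    q=rays(m,np.stack([u.ravel(),v.ravel()],1));z=d.ravel()
    P=np.stack([q[:,0]*z,-q[:,1]*z,-z],1)@T[:3,:3].T+T[:3,3]
    P[z==0]=np.nan
    return P.reshape(384,512,3)
def onplane(c,uv,z,s=None):
    T,m=cam_T(c,s);q=rays(m,uv)
    D=np.stack([q[:,0],-q[:,1],-np.ones(len(q))],1)@T[:3,:3].T
    t=(z-T[2,3])/D[:,2]
    return T[:3,3]+D*t[:,None]
def proj(c,P,s=None):
    T,m=cam_T(c,s);P=np.atleast_2d(P)
    p=(P-T[:3,3])@T[:3,:3];x=np.stack([p[:,0]/-p[:,2],-p[:,1]/-p[:,2]],1)
    x=x*(1+m["k1"]*(x**2).sum(1,keepdims=True));K=m["mtx"]
    return x*[K[0,0],K[1,1]]+[K[0,2],K[1,2]]
def rect(xy):
    (c,wh,a)=cv2.minAreaRect(np.asarray(xy,np.float32)*1000)
    if wh[0]<wh[1]: wh=wh[::-1];a+=90
    return np.round(c,1),np.round(wh,1),round((a+90)%180-90,1)
def snap(c,name):
    s=r.get_state();p,d=optics.read_camera(c);cv2.imwrite(f"pics/{name}.png",p[:,:,::-1]);return s,p,d
E
python3 - <<'E'
from h import *
s,p,d=snap("top","t1");P=cloud("top",d)
print("table z",np.nanmedian(P[100:300,100:400,2]))
for q in ["box","lid_grip","saloon_mid","van_mid","pickup_mid","jig","drum","engine","kit"]:
    for o in models.regions_of(q,"top"):
        m=o["region"]; 
        if o["score"]<0.2: continue
        X=P[m];X=X[~np.isnan(X[:,0])]
        v,u=np.where(m)
        top=X[X[:,2]>np.percentile(X[:,2],90)-0.006]
        print(q,round(o["score"],2),"px",int(u.mean()),int(v.mean()),m.sum(),"z%",np.round(np.percentile(X[:,2],[5,50,95])*1000,0),"all",rect(X[:,:2]),"top",rect(top[:,:2]), p[m].mean(0).round())
E
```

```text
table z 0.0008883656536178286
box 0.73 px 186 190 486 z% [ 5.  9. 12.] all (array([586. , 140.1]), array([245.4, 116.2]), -60.4) top (array([585.3, 138.9]), array([245.4, 115.2]), -59.6) [81. 51. 33.]
lid_grip 0.68 px 181 166 3253 z% [35. 60. 85.] all (array([631.9, 176.8]), array([222.5, 108. ]), 87.7) top (array([631.9, 167.7]), array([204.3, 107.8]), 87.9) [181. 182. 165.]
lid_grip 0.26 px 187 188 633 z% [ 4.  9. 12.] all (array([628.9, 166.1]), array([212.4, 140.8]), 87.8) top (array([629.6, 166.1]), array([212.3, 139.3]), 87.7) [81. 54. 37.]
saloon_mid 0.68 px 174 250 188 z% [12. 20. 26.] all (array([409. , 179.2]), array([52.1, 24.4]), 62.9) top (array([410.6, 181. ]), array([39.3, 21.7]), 65.3) [ 53.  99. 150.]
van_mid 0.91 px 392 206 424 z% [ 3. 30. 35.] all (array([ 542.2, -405.9]), array([80.5, 42.2]), 56.7) top (array([ 544.3, -398.4]), array([58.9, 30.8]), 55.3) [163. 164. 148.]
van_mid 0.79 px 382 238 203 z% [11. 22. 27.] all (array([ 454.7, -372.8]), array([56. , 28.7]), 78.0) top (array([ 454.1, -370.7]), array([50.4, 22.5]), 80.7) [173. 175. 161.]
van_mid 0.75 px 419 
[... 337 characters left out ...]
ickup_mid 0.69 px 295 250 221 z% [ 1. 15. 25.] all (array([ 418.5, -142.6]), array([56.7, 29.6]), -22.4) top (array([ 423.7, -144.6]), array([33.9, 21.5]), -11.2) [ 76. 127.  97.]
jig 0.82 px 271 182 1525 z% [ 0. 17. 21.] all (array([611.1, -75.5]), array([233.9, 207.2]), 84.9) top (array([607.1, -73.6]), array([228.8, 199.2]), 84.3) [178. 181. 185.]
drum 0.73 px 91 238 684 z% [ 8. 46. 49.] all (array([439.2, 400.2]), array([82.3, 65.5]), 48.0) top (array([433.3, 394.5]), array([67.3, 61.9]), -88.9) [171. 165. 138.]
kit 0.85 px 383 153 1501 z% [14. 35. 39.] all (array([ 695.2, -387. ]), array([150.4,  92.2]), -79.8) top (array([ 686.9, -380.3]), array([134.5,  78.1]), -79.9) [142. 143.  60.]
```

```bash
cat >> h.py <<'E'
def plan(pos,yaw,n=None):
    """yaw deg of tool x in world, tool z down; prints equal rows"""
    from scipy.linalg import logm,expm
    s=r.get_state();T=np.eye(4);T[:3,:3]=R.from_rotvec(s["tool_rot"]).as_matrix();T[:3,3]=s["tcp_pos"]
    a=np.radians(yaw);c,q=np.cos(a),np.sin(a)
    G=np.eye(4);G[:3,:3]=np.array([[c,q,0],[q,-c,0],[0,0,-1]]);G[:3,3]=pos
    D=np.linalg.inv(T)@G
    rv=R.from_matrix(D[:3,:3]).as_rotvec()
    cur=np.degrees(np.arctan2(T[1,0],T[0,0]))
    print("cur",np.round(T[:3,3]*1000,1),"yaw",round(cur,2),"t",round(s["time"],1),"w",round(s["width"]*1000,1),"F",np.round(s["force"],1))
    print("total shift cm (tool, no turn)",np.round(D[:3,3]*100,2),"turn",np.round(rv,4))
    if n is None: n=int(np.ceil(max(np.linalg.norm(D[:3,3])/.045,np.linalg.norm(rv)/.14,1)))
    L=np.real(logm(D));I=expm(L/n)
    print(n,"rows of",np.round(I[:3,3]*100,2),np.round(R.from_matrix(I[:3,:3]).as_rotvec(),4))
E
python3 - <<'E'
from h import *
plan([.45,-.2,.42],90)
plan([.62,0.03,.42],90)
E
```

```text
cur [ 243.4 -548.4  302.7] yaw 23.94 t 0.7 w 87.5 F [ 0.2 -0.3  0.4]
total shift cm (tool, no turn) [ 33.02 -23.46 -11.74] turn [-0.     0.    -1.153]
10 rows of [ 4.26 -0.42 -1.17] [-0.      0.     -0.1153]
cur [ 243.4 -548.4  302.7] yaw 23.94 t 0.7 w 87.5 F [ 0.2 -0.3  0.4]
total shift cm (tool, no turn) [ 57.89 -37.58 -11.74] turn [-0.     0.    -1.153]
16 rows of [ 4.56 -0.16 -0.73] [-0.      0.     -0.0721]
```

```bash
python3 -m handwheel '[[[0,0,-4,0,0,0,0],[0,0,-4,0,0,0,0],[4.56,-0.16,-0.23,0,0,-0.0721,0],[4.56,-0.16,-0.23,0,0,-0.0721,0],[4.56,-0.16,-0.23,0,0,-0.0721,0],[4.56,-0.16,-0.23,0,0,-0.0721,0],[4.56,-0.16,-0.23,0,0,-0.0721,0],[4.56,-0.16,-0.23,0,0,-0.0721,0],[4.56,-0.16,-0.23,0,0,-0.0721,0],[4.56,-0.16,-0.23,0,0,-0.0721,0],[4.56,-0.16,-0.23,0,0,-0.0721,0],[4.56,-0.16,-0.23,0,0,-0.0721,0],[4.56,-0.16,-0.23,0,0,-0.0721,0],[4.56,-0.16,-0.23,0,0,-0.0721,0],[4.56,-0.16,-0.23,0,0,-0.0721,0],[4.56,-0.16,-0.23,0,0,-0.0721,0],[4.56,-0.16,-0.23,0,0,-0.0721,0],[4.56,-0.16,-0.23,0,0,-0.0721,0],[0,0,0,0,0,0,0],[0,0,0,0,0,0,0]]]'
python3 - <<'E'
from h import *
plan([.62,0.03,.42],90)
s,p,d=snap("wrist","w1");np.savez("w1.npz",d=d,p=p,pos=s["tcp_pos"],rot=s["tool_rot"])
E
```

```text
time: 2.65
tcp_pos: [0.6201, 0.0311, 0.4195]
tool_rot: [2.218, 2.224, -0.0]
force: [-0.9, -0.8, -0.1]
width: 0.088
cur [620.1  31.1 419.5] yaw 90.14 t 2.6 w 88.0 F [-0.9 -0.8 -0.1]
total shift cm (tool, no turn) [-0.11 -0.01 -0.05] turn [0.     0.0004 0.0024]
1 rows of [-0.11 -0.01 -0.05] [0.     0.0004 0.0024]
```

View pics/w1.png

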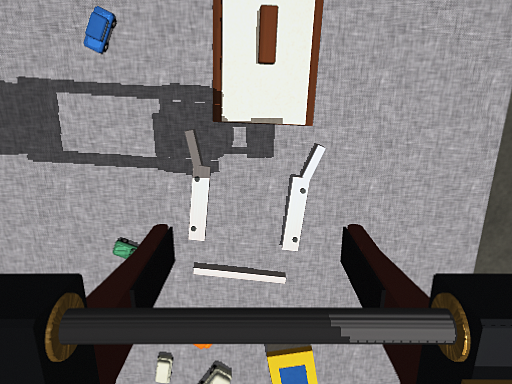

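```bash
python3 - <<'E'
from h import *
f=np.load("w1.npz");s=dict(tcp_pos=f["pos"],tool_rot=f["rot"]);P=cloud("wrist",f["d"],s);p=f["p"].astype(int)
print("table",np.nanmedian(P[150:300,30:180,2]))
Z=P[:,:,2]
m=((Z>.009)&(Z<.03)).astype(np.uint8); m[:110]=0;m[285:]=0
n,l,st,c=cv2.connectedComponentsWithStats(m)
for i in range(1,n):
    if st[i,4]>80:
        X=P[l==i];print(st[i],rect(X[:,:2]),np.median(X[:,2]))
# straight guide portions and stop
for nm,(v0,v1,u0,u1) in dict(L=(180,238,185,215),Rr=(192,247,275,310),stop=(258,284,190,290)).items():
    mm=np.zeros_like(m);mm[v0:v1,u0:u1]=1
    X=P[(mm>0)&(m>0)];print(nm,rect(X[:,:2]),X[:,0].min(),X[:,0].max())
# lid
m=((Z>.053)&(Z<.066)).astype(np.uint8);m[260:]=0;m[:,:180]=0;m[:,340:]=0
X=P[m>0];print("lid",rect(X[:,:2]),m.sum())
m=((Z>.075)&(Z<.1)).astype(np.uint8);m[260:]=0;m[:,:200]=0;m[:,330:]=0
X=P[m>0];print("handle",rect(X[:,:2]),m.sum(),np.median(X[:,2]))
m=((Z>.004)&(Z<.013)).astype(np.uint8);m[130:]=0;m[:,:180]=0;m[:,340:]=0
X=P[m>0];print("board",rect(X[:,:2]),m.sum())
for q in ["mouth","jig","lid_grip","engine","van_mid","pickup_mid","saloon_mid"]:
    print(q,[(np.round(o["location"],3),round(o["score"],2)) for o in models.look_for(q,"wrist")])
E
```

```text
table 0.0002811380371698924
[ 185  130   26  111 1630] (array([532.9, -35.3]), array([170.4,  35.3]), 88.5) 0.017003654023652143
[ 282  144   44  107 1589] (array([683.6, -53.1]), array([171.9,  35.2]), 78.0) 0.017092800953384224
[113 240  25  19 297] (array([ 410.8, -139. ]), array([33.6, 26.1]), -23.3) 0.014793879423392442
[193 265  93  19 820] (array([ 592.5, -182.2]), array([149.6,  13.4]), -6.7) 0.01666806721038605
L (array([531.4, -69.1]), array([96. , 25.6]), 83.4) 0.5131122404480356 0.5494661412103027
Rr (array([677.5, -86. ]), array([93.4, 25.7]), 83.2) 0.6596940000030964 0.6951240137926052
stop (array([ 592.5, -182.2]), array([149.6,  13.4]), -6.7) 0.5178163835439185 0.6663336407380516
lid (array([630.8, 135.9]), array([143.1, 107.9]), 88.1) 9777
handle (array([631.8, 165.5]), array([60.7, 19.9]), 87.9) 1045 0.08691491362935078
board (array([615.6, 133.5]), array([179.8, 166.4]), 0.2) 2185
mouth [(array([ 0.59 , -0.07 ,  0.015]), 0.56)]
jig [(array([ 0.59 , -0.069,  0.017]), 0.59)]
lid_grip [(array([0.63 , 0.136, 0.056]), 0.81)]
engine []
van_mid [(array([ 0.463, -0.361,  0.022]), 0.85), (array([ 0.552, -0.376,  0.02 ]), 0.76), (array([ 0.53 , -0.307,  0.032]), 0.56)]
pickup_mid [(array([ 0.409, -0.135,  0.016]), 0.83)]
saloon_mid [(array([0.631, 0.139, 0.055]), 0.62), (array([0.416, 0.182, 0.017]), 0.59), (array([ 0.459, -0.36 ,  0.022]), 0.44)]
```

The wrist view gives the jig axis at -96.7° and home at about (605.6,-68.5) mm. The handle is at (631.8,165.5) with yaw 88°, so I grip it now.

```bash
python3 - <<'E'
from h import *
plan([.6318,0.1655,.20],88)
E
```

```text
cur [620.2  29.1 419.4] yaw 89.94 t 3.0 w 87.7 F [-0.2  0.1 -1. ]
total shift cm (tool, no turn) [13.64  1.15 21.94] turn [-0.0001 -0.0001  0.0339]
6 rows of [2.28 0.16 3.66] [-0.     -0.      0.0056]
```

```bash
python3 -m handwheel '[[[2.28,0.16,3.66,0,0,0.0056,0],[2.28,0.16,3.66,0,0,0.0056,0],[2.28,0.16,3.66,0,0,0.0056,0],[2.28,0.16,3.66,0,0,0.0056,0],[2.28,0.16,3.66,0,0,0.0056,0],[2.28,0.16,3.66,0,0,0.0056,0],[0,0,0,0,0,0,0],[0,0,0,0,0,0,0]]]'
python3 - <<'E'
from h import *
plan([.6318,0.1655,.142],88)
s,p,d=snap("wrist","w2");P=cloud("wrist",d,s);Z=P[:,:,2]
m=((Z>.08)&(Z<.095)).astype(np.uint8);m[300:]=0;m[:,:200]=0;m[:,330:]=0
X=P[m>0];print("handle",rect(X[:,:2]),m.sum(),np.median(X[:,2]))
E
```

```text
time: 3.85
tcp_pos: [0.6314, 0.1666, 0.1994]
tool_rot: [-2.256, -2.185, 0.003]
force: [0.1, -0.1, 0.6]
width: 0.0879
cur [631.4 166.6 199.4] yaw 88.15 t 3.9 w 87.9 F [ 0.1 -0.1  0.6]
total shift cm (tool, no turn) [-0.1   0.06  5.74] turn [-0.0017  0.0007  0.0027]
2 rows of [-0.05  0.03  2.87] [-0.0009  0.0003  0.0013]
handle (array([631.8, 166. ]), array([59.8, 19.8]), 87.5) 2940 0.08688931154122308
```

View pics/w2.png

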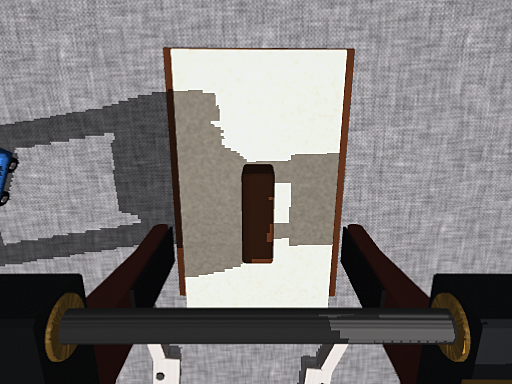

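The handle (242-274, 165-263) sits between the jaws as predicted, with yaw about 87.7°. I descend and close.

```bash
python3 -m handwheel '[[[-0.03,0.03,1.9,0,0,0.003,0],[-0.03,0.03,1.9,0,0,0.003,0],[0,0,1.9,0,0,0,0],[0,0,0,0,0,0,0],[0,0,0,0,0,0,1],[0,0,0,0,0,0,1],[0,0,0,0,0,0,1],[0,0,0,0,0,0,1],[0,0,0,0,0,0,1],[0,0,0,0,0,0,1],[0,0,0,0,0,0,1]]]'
python3 - <<'E'
from h import *
plan([.6318,0.1655,.142],83.3)
E
```

```text
time: 5.0
tcp_pos: [0.6321, 0.1663, 0.1429]
tool_rot: [-2.264, -2.178, -0.0]
force: [-0.4, -0.2, 0.5]
width: 0.0351
cur [632.1 166.3 142.9] yaw 87.77 t 5.0 w 35.1 F [-0.4 -0.2  0.5]
total shift cm (tool, no turn) [-0.08 -0.03  0.09] turn [-0.0001 -0.0001  0.0781]
1 rows of [-0.08 -0.03  0.09] [-0.0001 -0.0001  0.0781]
```

```bash
python3 -m handwheel '[[[0,0,0,0,0,0,1],[0,0,0,0,0,0,1],[0,0,0,0,0,0,1],[0,0,0,0,0,0,1]]]'

```

```text
time: 5.4
tcp_pos: [0.6318, 0.1663, 0.1428]
tool_rot: [-2.264, -2.177, 0.001]
force: [-1.7, -0.3, 0.9]
width: 0.0198
```

```bash
python3 -m handwheel '[[[0,0,0,0,0,0.026,1],[0,0,0,0,0,0.026,1],[0,0,0,0,0,0.026,1],[0,0,0,0,0,0,1],[0,0,0,0,0,0,1]]]'
python3 - <<'E'
from h import *
ex=np.array([np.cos(np.radians(-96.7)),np.sin(np.radians(-96.7))])
H=np.array([.6056,-.0685])
t=H-ex*.150
plan([*t,.1428],83.3); 
plan([*H,.1428],83.3); 
s,p,d=snap("wrist","w3");P=cloud("wrist",d,s);Z=P[:,:,2]
m=((Z>.053)&(Z<.066)).astype(np.uint8);m[260:]=0
X=P[m>0];print("lid",rect(X[:,:2]))
E
```

```text
time: 5.9
tcp_pos: [0.6321, 0.1662, 0.1428]
tool_rot: [-2.348, -2.087, 0.0]
force: [-0.4, 0.6, -0.4]
width: 0.0195
cur [632.1 166.2 142.8] yaw 83.27 t 5.9 w 19.5 F [-0.4  0.6 -0.4]
total shift cm (tool, no turn) [-8.62  0.11 -0.01] turn [-0.0002 -0.0001 -0.0005]
2 rows of [-4.31  0.05 -0.  ] [-0.0001 -0.0001 -0.0002]
cur [632.1 166.2 142.8] yaw 83.27 t 5.9 w 19.5 F [-0.4  0.6 -0.4]
total shift cm (tool, no turn) [-2.362e+01  1.100e-01 -1.000e-02] turn [-0.0002 -0.0001 -0.0005]
6 rows of [-3.94  0.02 -0.  ] [-0.     -0.     -0.0001]
lid (array([637.8, 209.8]), array([112.8, 108.4]), 83.3)
```

View pics/w3.png

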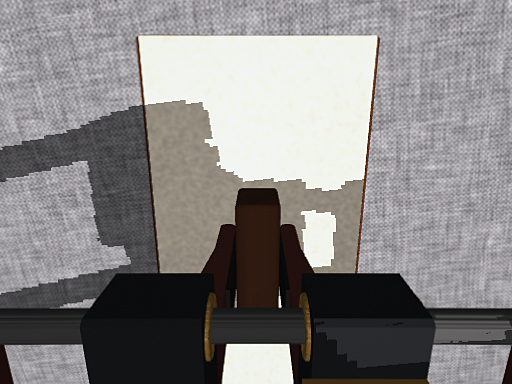

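```bash
python3 -m handwheel '[[[-1,0.03,0,0,0,0,1],[-2,0.03,0,0,0,0,1],[-2,0.03,0,0,0,0,1],[-2,0.02,0,0,0,0,1],[-1.6,0,0,0,0,0,1],[0,0,0,0,0,0,1],[0,0,0,0,0,0,1]]]'
python3 - <<'E'
from h import *
plan([.6056,-.0685,.1428],83.3); 
s,p,d=snap("top","t3")
P=cloud("top",d);Z=P[:,:,2];print(proj("top",[[.62,.08,.06]]))
m=((Z>.053)&(Z<.066)).astype(np.uint8);m[:120]=0;m[220:]=0;m[:,:130]=0;m[:,330:]=0
print(rect(P[m>0][:,:2]))
cv2.imwrite("pics/t3b.png",cv2.resize(p[110:260,110:360,::-1],None,fx=3,fy=3))
E
```

```text
time: 6.65
tcp_pos: [0.6231, 0.08, 0.1428]
tool_rot: [2.349, 2.087, -0.001]
force: [-0.7, -2.4, -1.4]
width: 0.0202
cur [623.1  80.  142.8] yaw 83.24 t 6.7 w 20.2 F [-0.7 -2.4 -1.4]
total shift cm (tool, no turn) [-1.495e+01  1.000e-02  1.000e-02] turn [-0.0003  0.0003 -0.0011]
4 rows of [-3.74  0.    0.  ] [-0.0001  0.0001 -0.0003]
[[213.74548182 169.51201142]]
(array([624.3,  80.4]), array([201.5, 108.6]), 83.4)
```

View pics/t3b.png

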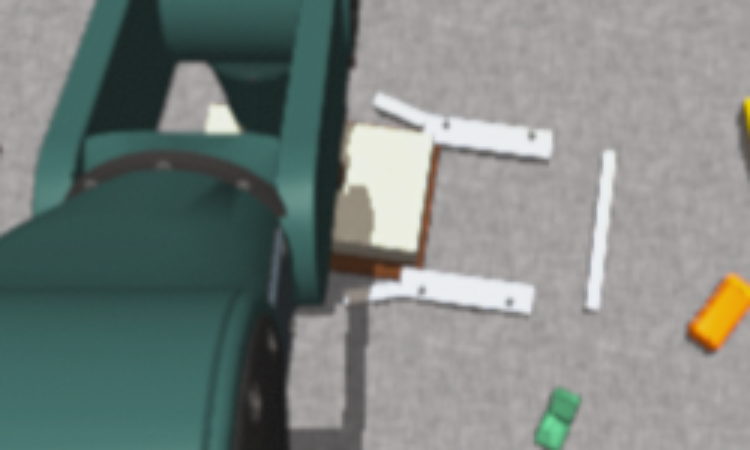

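The front of the board is entering the mouth square and centred, so I keep pushing in stages.

```bash
python3 -m handwheel '[[[-1.5,0,0,0,0,0,1],[-2,0,0,0,0,0,1],[-2,0,0,0,0,0,1],[-1.5,0,0,0,0,0,1],[0,0,0,0,0,0,1]]]'; python3 -m handwheel '[[[-1.5,0,0,0,0,0,1],[-1.5,0,0,0,0,0,1],[-1.5,0,0,0,0,0,1],[-1.5,0,0,0,0,0,1],[0,0,0,0,0,0,1],[0,0,0,0,0,0,1]]]'
```

```text
time: 7.2
tcp_pos: [0.6148, 0.0093, 0.1428]
tool_rot: [2.349, 2.086, -0.001]
force: [-0.8, -0.5, -2.8]
width: 0.0203
time: 7.8
tcp_pos: [0.6079, -0.0493, 0.1428]
tool_rot: [-2.349, -2.086, 0.0]
force: [-0.5, -0.3, -3.2]
width: 0.02
```

```bash
python3 - <<'E'
from h import *
plan([.6056,-.0685,.1428],83.3)
print(r.get_state()["ft_torque"])
E
```

```text
cur [607.9 -49.3 142.8] yaw 83.22 t 7.8 w 20.0 F [-0.5 -0.3 -3.2]
total shift cm (tool, no turn) [-1.94 -0.    0.  ] turn [-0.0002  0.0001 -0.0013]
1 rows of [-1.94 -0.    0.  ] [-0.0002  0.0001 -0.0013]
[-0.18123499 -0.04509808  0.02677251]
```

```bash
python3 -m handwheel '[[[-1,0,0,0,0,0,1],[-0.5,0,0,0,0,0,1],[-0.2,0,0,0,0,0,1],[0,0,0,0,0,0,1]]]'; python3 -m handwheel '[[[-0.2,0,0,0,0,0,1],[0,0,0,0,0,0,1]]]';python3 -m handwheel '[[[-0.2,0,0,0,0,0,1],[0,0,0,0,0,0,1]]]'
```

```text
time: 8.2
tcp_pos: [0.606, -0.0656, 0.1428]
tool_rot: [-2.348, -2.088, 0.0]
force: [-0.4, -1.7, -3.8]
width: 0.0196
time: 8.4
tcp_pos: [0.6057, -0.0673, 0.1428]
tool_rot: [-2.347, -2.088, 0.0]
force: [-0.1, -0.9, -4.8]
width: 0.0198
time: 8.6
tcp_pos: [0.6055, -0.0694, 0.1428]
tool_rot: [-2.347, -2.088, 0.0]
force: [0.3, -0.5, -3.8]
width: 0.0198
```

```bash
for i in 1 2; do :; done; python3 -m handwheel '[[[-0.1,0,0,0,0,0,1],[0,0,0,0,0,0,1]]]'; python3 -m handwheel '[[[-0.1,0,0,0,0,0,1],[0,0,0,0,0,0,1]]]';python3 -m handwheel '[[[-0.1,0,0,0,0,0,1],[0,0,0,0,0,0,1]]]'
```

```text
time: 8.8
tcp_pos: [0.6055, -0.0699, 0.1429]
tool_rot: [-2.347, -2.087, -0.001]
force: [0.5, 2.4, -4.5]
width: 0.0196
time: 9.0
tcp_pos: [0.6055, -0.0702, 0.1431]
tool_rot: [-2.347, -2.086, -0.002]
force: [0.4, 5.9, -1.6]
width: 0.0199
time: 9.2
tcp_pos: [0.6054, -0.0708, 0.1432]
tool_rot: [-2.347, -2.086, -0.003]
force: [-0.6, 7.2, -0.2]
width: 0.0196
```

Force rises at the stop, at y≈-0.0695, so the box is home. I ease off slightly and draw the lid straight up.

```bash
python3 -m handwheel '[[[0.12,0,0,0,0,0,1],[0,0,-0.3,0,0,0,1],[0,0,-0.3,0,0,0,1],[0,0,-0.3,0,0,0,1],[0,0,-0.3,0,0,0,1],[0,0,0,0,0,0,1]]]';  python3 -m handwheel '[[[0,0,-0.4,0,0,0,1],[0,0,-0.4,0,0,0,1],[0,0,-0.4,0,0,0,1],[0,0,-0.4,0,0,0,1],[0,0,-0.4,0,0,0,1],[0,0,0,0,0,0,1]]]'
python3 - <<'E'
from h import *
snap("scene","s4")
print(onplane("top",[[95,170]],0.03))
E
```

```text
time: 9.8
tcp_pos: [0.6054, -0.0714, 0.1553]
tool_rot: [2.347, 2.087, -0.0]
force: [1.0, 0.3, -6.0]
width: 0.02
time: 10.4
tcp_pos: [0.6065, -0.0713, 0.1765]
tool_rot: [2.346, 2.086, 0.003]
force: [0.0, -0.2, -1.7]
width: 0.0198
[[0.61911503 0.40499622 0.03      ]]
```

View pics/s4.png

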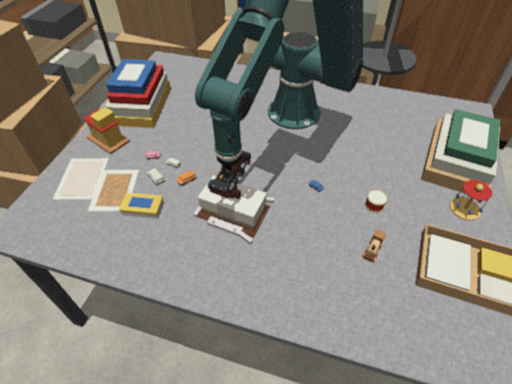

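```bash
python3 -m handwheel '[[[0,0,-0.7,0,0,0,1],[0,0,-0.9,0,0,0,1],[0,0,-1.2,0,0,0,1],[0,0,-1.2,0,0,0,1],[0,0,0,0,0,0,1],[0,0,0,0,0,0,1]]]'
python3 - <<'E'
from h import *
plan([.628,.175,.215],83.3)
snap("scene","s5")
E
```

```text
time: 11.05
tcp_pos: [0.6057, -0.0711, 0.2156]
tool_rot: [2.347, 2.087, 0.001]
force: [-0.2, 0.0, -2.2]
width: 0.0201
cur [605.7 -71.1 215.6] yaw 83.3 t 11.1 w 20.1 F [-0.2  0.  -2.2]
total shift cm (tool, no turn) [24.7  -0.65  0.05] turn [ 0.0013  0.0001 -0.    ]
6 rows of [ 4.12 -0.11  0.01] [ 0.0002  0.     -0.    ]
```

View pics/s5.png

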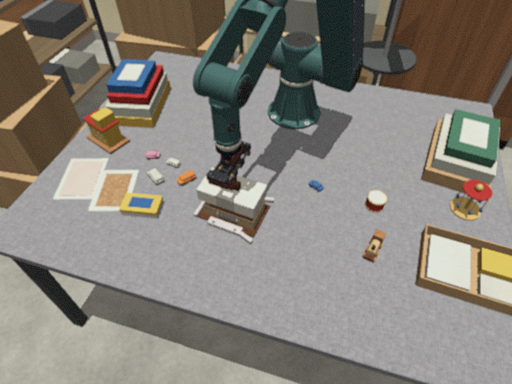

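```bash
python3 -m handwheel '[[[1,0,0,0,0,0,1],[2.5,-0.07,0,0,0,0,1],[3.5,-0.1,0,0,0,0,1],[3.5,-0.1,0,0,0,0,1],[3.5,-0.1,0,0,0,0,1],[3.5,-0.1,0,0,0,0,1],[3.5,-0.1,0,0,0,0,1],[2.2,-0.08,0,0,0,0,1],[1.5,0,0,0,0,0,1],[0,0,0.5,0,0,0,1],[0,0,1.5,0,0,0,1],[0,0,2,0,0,0,1],[0,0,2,0,0,0,1],[0,0,1,0,0,0,1],[0,0,0.3,0,0,0,1],[0,0,0,0,0,0,1]]]'
```

```text
time: 12.7
tcp_pos: [0.6276, 0.1742, 0.1413]
tool_rot: [-2.348, -2.086, 0.001]
force: [0.1, 0.4, -1.9]
width: 0.0199
```

```bash
python3 -m handwheel '[[[0,0,0.3,0,0,0,1],[0,0,0.15,0,0,0,1],[0,0,0,0,0,0,1]]]'; python3 -m handwheel '[[[0,0,0.1,0,0,0,1],[0,0,0,0,0,0,1]]]';  python3 -m handwheel '[[[0,0,0.1,0,0,0,1],[0,0,0,0,0,0,1]]]'
```

```text
time: 13.0
tcp_pos: [0.628, 0.1751, 0.1378]
tool_rot: [2.347, 2.088, 0.001]
force: [0.3, 1.0, -1.4]
width: 0.0198
time: 13.2
tcp_pos: [0.6278, 0.1751, 0.1366]
tool_rot: [2.347, 2.088, 0.001]
force: [0.5, 0.5, -0.9]
width: 0.0196
time: 13.4
tcp_pos: [0.6277, 0.175, 0.1353]
tool_rot: [-2.347, -2.088, 0.0]
force: [-0.2, -0.2, -2.5]
width: 0.0198
```

```bash
python3 -m handwheel '[[[0,0,0.1,0,0,0,1],[0,0,0,0,0,0,1]]]';  python3 -m handwheel '[[[0,0,0.1,0,0,0,1],[0,0,0,0,0,0,1]]]'
```

```text
time: 13.6
tcp_pos: [0.6279, 0.175, 0.1348]
tool_rot: [2.348, 2.088, 0.0]
force: [-0.4, -0.3, 2.0]
width: 0.0198
time: 13.8
tcp_pos: [0.6279, 0.175, 0.1348]
tool_rot: [2.347, 2.088, 0.001]
force: [-2.9, -0.4, 9.0]
width: 0.0199
```

The lid touches the table at the predicted height. I release, rise and look.

```bash
python3 -m handwheel '[[[0,0,-0.15,0,0,0,1],[0,0,0,0,0,0,0.5],[0,0,0,0,0,0,0],[0,0,0,0,0,0,0],[0,0,0,0,0,0,0],[0,0,-1.5,0,0,0,0],[0,0,-3,0,0,0,0],[0,0,-4,0,0,0,0],[-3,0,-4,0,0,0,0],[-4,0,-4,0,0,0,0],[-4,0,-4,0,0,0,0],[-3,0,-2,0,0,0,0],[0,0,0,0,0,0,0],[0,0,0,0,0,0,0]]]'
python3 - <<'E'
from h import *
plan([.62,0.03,.42],83.3)
s,p,d=snap("wrist","w6");P=cloud("wrist",d,s);np.savez("w6.npz",d=d,p=p,pos=s["tcp_pos"],rot=s["tool_rot"])
for q in ["van_mid","pickup_mid","saloon_mid"]:
    print(q,[(np.round(o["location"],3),round(o["score"],2)) for o in models.look_for(q,"wrist")])
E
```

```text
time: 15.2
tcp_pos: [0.6125, 0.0448, 0.3519]
tool_rot: [2.348, 2.085, 0.003]
force: [-0.7, -0.1, 0.0]
width: 0.0877
cur [612.5  44.8 351.9] yaw 83.21 t 15.2 w 87.7 F [-0.7 -0.1  0. ]
total shift cm (tool, no turn) [-1.38  0.93 -6.81] turn [ 0.0018 -0.0008 -0.0016]
2 rows of [-0.69  0.46 -3.41] [ 0.0009 -0.0004 -0.0008]
van_mid [(array([ 0.514, -0.279,  0.025]), 0.97)]
pickup_mid [(array([ 0.657, -0.071,  0.036]), 0.19)]
saloon_mid [(array([0.418, 0.181, 0.015]), 0.86)]
```

View pics/w6.png

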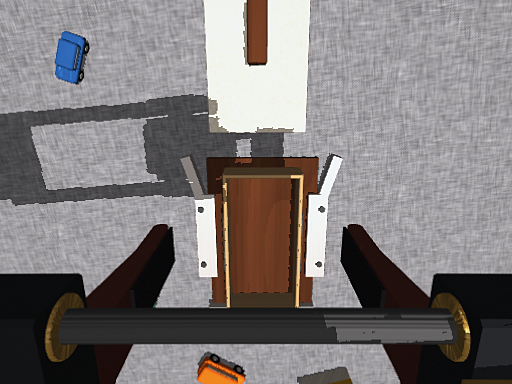

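The box is open in the runners, with the tray at (225-302, 170-310) and the lid at (255,65) standing clear. Next, the saloon (blue, 70,57).

```bash
python3 - <<'E'
from h import *
f=np.load("w6.npz");s=dict(tcp_pos=f["pos"],tool_rot=f["rot"]);P=cloud("wrist",f["d"],s);Z=P[:,:,2]
m=((Z>.044)&(Z<.052)).astype(np.uint8);m[:150]=0;m[305:]=0;m[:,:205]=0;m[:,325:]=0
X=P[m>0];print("rim",rect(X[:,:2]))
m=((Z>.005)&(Z<.013)).astype(np.uint8);m[:130]=0;m[305:]=0;m[:,:180]=0;m[:,325:]=0
X=P[m>0];print("board/floor",rect(X[:,:2]))
m=((Z>.006)&(Z<.04)).astype(np.uint8);m[100:]=0;m[:,120:]=0;m[:,:40]=0
X=P[m>0];print("saloon",rect(X[:,:2]),np.nanmax(X[:,2]))
m=((Z>.05)&(Z<.055)).astype(np.uint8);m[140:]=0
X=P[m>0];print("lid",rect(X[:,:2]))
plan([.413,.180,.2],65)
E
```

```text
rim (array([607.1, -64.4]), array([179.1,  96.1]), 83.4)
board/floor (array([593. , -69.1]), array([219., 183.]), 81.7)
saloon (array([411.4, 179.1]), array([55.5, 26.9]), 63.4) 0.026291639289024504
lid (array([624.5, 139.8]), array([132.4, 107.8]), 83.3)
cur [611.9  46.3 349.4] yaw 83.37 t 15.4 w 87.6 F [-0.8  0.2  0.2]
total shift cm (tool, no turn) [ 10.98 -21.27  14.99] turn [-2.400e-03  2.000e-04  3.206e-01]
7 rows of [ 1.14 -3.24  2.14] [-0.0003  0.      0.0458]
```

```bash
python3 -m handwheel '[[[1.14,-3.24,2.14,0,0,0.0458,0.4],[1.14,-3.24,2.14,0,0,0.0458,0.4],[1.14,-3.24,2.14,0,0,0.0458,0.4],[1.14,-3.24,2.14,0,0,0.0458,0.4],[1.14,-3.24,2.14,0,0,0.0458,0.4],[1.14,-3.24,2.14,0,0,0.0458,0.4],[1.14,-3.24,2.14,0,0,0.0458,0.4],[0,0,0,0,0,0,0.4],[0,0,0,0,0,0,0.4]]]'
python3 - <<'E'
from h import *
s,p,d=snap("wrist","w7");P=cloud("wrist",d,s);Z=P[:,:,2]
m=((Z>.005)&(Z<.04)).astype(np.uint8);m[280:]=0;m[:,:150]=0;m[:,360:]=0
n,l,st,c=cv2.connectedComponentsWithStats(m)
for i in range(1,n):
    if st[i,4]>300: X=P[l==i];print(st[i],rect(X[:,:2]),"top",rect(X[X[:,2]>.018][:,:2]),np.nanmax(X[:,2]))
plan([.4125,.1795,.12],64)
E
```

```text
time: 16.3
tcp_pos: [0.4129, 0.1797, 0.2]
tool_rot: [-2.647, -1.691, 0.003]
force: [1.1, -0.5, 0.5]
width: 0.0526
[ 239  153   33   64 1974] (array([411.2, 180.3]), array([53.7, 26.5]), 64.2) top (array([412.6, 182.4]), array([30.7, 22.5]), 64.4) 0.025888897705113545
cur [414.4 179.4 200.7] yaw 65.06 t 16.4 w 52.5 F [0.7 0.7 0.1]
total shift cm (tool, no turn) [-0.07 -0.17  8.07] turn [ 0.0002 -0.      0.0184]
2 rows of [-0.04 -0.09  4.04] [ 0.0001 -0.      0.0092]
```

View pics/w7.png

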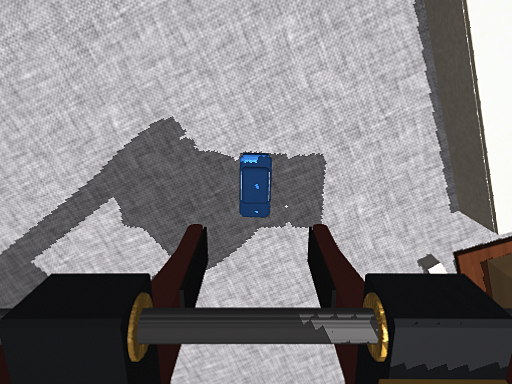

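```bash
python3 - <<'E'
from h import *
plan([.4112,.1803,.083],64.2,4)
E
```

```text
cur [414.4 179.4 200.7] yaw 65.06 t 16.4 w 52.5 F [0.7 0.7 0.1]
total shift cm (tool, no turn) [-0.06 -0.33 11.77] turn [ 0.0002 -0.      0.0149]
4 rows of [-0.01 -0.08  2.94] [ 0.0001 -0.      0.0037]
```

```bash
python3 -m handwheel '[[[-0.01,-0.07,3.5,0,0,0.0037,0.4],[-0.01,-0.07,3.5,0,0,0.0037,0.4],[-0.01,-0.07,3,0,0,0.0037,0.4],[-0.01,-0.07,1.75,0,0,0.0037,0.4],[0,0,0,0,0,0,0.4],[0,0,0,0,0,0,1],[0,0,0,0,0,0,1],[0,0,0,0,0,0,1],[0,0,0,0,0,0,1],[0,0,0,0,0,0,1],[0,0,0,0,0,0,1],[0,0,0,0,0,0,1]]]'
```

```text
time: 17.55
tcp_pos: [0.4118, 0.1799, 0.084]
tool_rot: [2.662, 1.667, 0.002]
force: [-0.3, -0.6, 7.7]
width: 0.0256
```

```bash
python3 -m handwheel '[[[0,0,-1.5,0,0,0,1],[0,0,-3,0,0,0,1],[0,0,-4,0,0,0,1],[0,0,-4,0,0,0,1],[0,0,0,0,0,0,1]]]'; python3 - <<'E'
from h import *
C=np.array([.6063,-.0700]);a=np.radians(-96.7);ex=np.array([np.cos(a),np.sin(a)])
plan([*(C-ex*.052),.2],-6.7,12)
E
```

```text
time: 18.05
tcp_pos: [0.4139, 0.1806, 0.2129]
tool_rot: [2.66, 1.666, 0.014]
force: [0.6, -0.3, -1.0]
width: 0.0256
cur [413.9 180.6 212.9] yaw 64.1 t 18.1 w 25.6 F [ 0.6 -0.3 -1. ]
total shift cm (tool, no turn) [-9.24 26.53  1.42] turn [ 0.0023 -0.0098  1.2356]
12 rows of [0.57 2.43 0.12] [ 0.0002 -0.0008  0.103 ]
```

```bash
python3 -m handwheel '[[[0.57,2.43,0.12,0,0,0.103,1],[0.57,2.43,0.12,0,0,0.103,1],[0.57,2.43,0.12,0,0,0.103,1],[0.57,2.43,0.12,0,0,0.103,1],[0.57,2.43,0.12,0,0,0.103,1],[0.57,2.43,0.12,0,0,0.103,1],[0.57,2.43,0.12,0,0,0.103,1],[0.57,2.43,0.12,0,0,0.103,1],[0.57,2.43,0.12,0,0,0.103,1],[0.57,2.43,0.12,0,0,0.103,1],[0.57,2.43,0.12,0,0,0.103,1],[0.57,2.43,0.12,0,0,0.103,1],[0,0,0,0,0,0,1],[0,0,0,0,0,0,1]]]'; python3 - <<'E'
from h import *
C=np.array([.6063,-.0700]);a=np.radians(-96.7);ex=np.array([np.cos(a),np.sin(a)])
plan([*(C-ex*.052),.094],-6.7,4)
s,p,d=snap("wrist","w8");P=cloud("wrist",d,s);Z=P[:,:,2]
np.savez("w8.npz",d=d,p=p,pos=s["tcp_pos"],rot=s["tool_rot"])
E
```

```text
time: 19.45
tcp_pos: [0.6085, -0.0195, 0.1929]
tool_rot: [-3.136, 0.184, 0.003]
force: [0.4, -0.2, -0.8]
width: 0.0261
cur [608.5 -19.5 192.9] yaw -6.71 t 19.4 w 26.1 F [ 0.4 -0.2 -0.8]
total shift cm (tool, no turn) [ 0.39 -0.16  9.89] turn [-0.0006  0.0019 -0.0002]
4 rows of [ 0.09 -0.04  2.47] [-0.0001  0.0005 -0.    ]
```

View pics/w8.png

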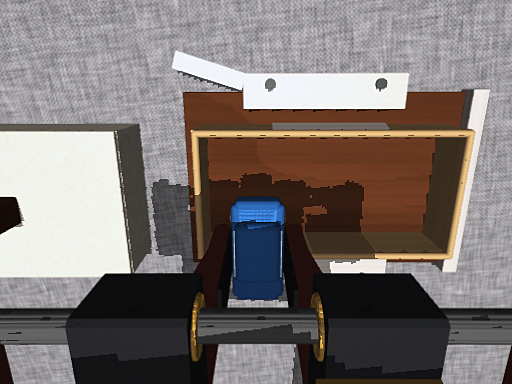

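```bash
python3 - <<'E'
from h import *
f=np.load("w8.npz");s=dict(tcp_pos=f["pos"],tool_rot=f["rot"]);P=cloud("wrist",f["d"],s);Z=P[:,:,2]
m=((Z>.045)&(Z<.052)).astype(np.uint8);m[:115]=0;m[262:]=0;m[:,:185]=0;m[255:,:310]=0
m[200:,200:310]=0
X=P[m>0];print("rim",rect(X[:,:2]),m.sum())
E
```

```text
rim (array([606.4, -70.7]), array([190.2,  95.3]), 83.4) 4754
```

```bash
python3 -m handwheel '[[[0.1,-0.02,2.5,0,0,0,1],[0.1,-0.03,2.5,0,0,0,1],[0.1,-0.03,2.2,0,0,0,1],[0.08,0,1.5,0,0,0,1],[0,0,0.7,0,0,0,1],[0,0,0,0,0,0,1],[0,0,0,0,0,0,1]]]'; python3 - <<'E'
from h import *
plan([.6125,-.0190,.092],-6.6,1)
E
```

```text
time: 20.2
tcp_pos: [0.6135, -0.0189, 0.1005]
tool_rot: [-3.136, 0.184, -0.001]
force: [0.0, 0.2, -0.6]
width: 0.0255
cur [613.5 -18.9 100.5] yaw -6.7 t 20.2 w 25.5 F [ 0.   0.2 -0.6]
total shift cm (tool, no turn) [-0.1   0.02  0.85] turn [-0.0001 -0.0009 -0.0018]
1 rows of [-0.1   0.02  0.85] [-0.0001 -0.0009 -0.0018]
```

```bash
python3 -m handwheel '[[[0,0,0.4,0,0,0,1],[0,0,0.3,0,0,0,1],[0,0,0,0,0,0,1]]]';python3 -m handwheel '[[[0,0,0.1,0,0,0,1],[0,0,0,0,0,0,1]]]'
```

```text
time: 20.5
tcp_pos: [0.613, -0.0192, 0.0929]
tool_rot: [-3.136, 0.185, 0.0]
force: [0.2, 0.6, -0.7]
width: 0.0256
time: 20.7
tcp_pos: [0.6132, -0.0192, 0.0921]
tool_rot: [-3.136, 0.185, -0.0]
force: [-0.8, -0.4, 1.2]
width: 0.0257
```

```bash
python3 -m handwheel '[[[0,0,0,0,0,0,0.59],[0,0,0,0,0,0,0.59],[0,0,0,0,0,0,0.59],[0,0,-1,0,0,0,0.59],[0,0,-2.5,0,0,0,0.59],[0,0,-4,0,0,0,0.59],[0,0,-4,0,0,0,0.4],[0,0,-1,0,0,0,0.4],[0,0,0,0,0,0,0.4]]]'; python3 - <<'E'
from h import *
s,p,d=snap("wrist","w9")
s,p,d=snap("top","t9")
P=cloud("top",d)
for q in ["van_mid","pickup_mid","saloon_mid"]:
    for o in models.regions_of(q,"top"):
        if o["score"]<.3: continue
        X=P[o["region"]];print(q,round(o["score"],2),rect(X[:,:2]))
plan([.416,-.140,.2],-22)
E
```

```text
time: 21.6
tcp_pos: [0.6144, -0.0193, 0.2195]
tool_rot: [3.136, -0.185, 0.008]
force: [-0.0, 0.3, -0.2]
width: 0.0519
van_mid 0.69 (array([ 545.5, -407.2]), array([78.9, 47.8]), 56.6)
van_mid 0.64 (array([ 516.1, -287.9]), array([67.4, 31.3]), -35.8)
van_mid 0.61 (array([ 441.3, -466.5]), array([54.7, 22. ]), -60.7)
van_mid 0.47 (array([ 408.5, -352. ]), array([55.3, 26.3]), 86.6)
pickup_mid 0.55 (array([ 418.5, -141.1]), array([49.8, 21.1]), -32.1)
saloon_mid 0.42 (array([ 417. , -141.8]), array([53.8, 25. ]), -31.4)
cur [612. -19. 215.] yaw -6.74 t 21.9 w 52.7 F [-0.3 -0.2  0. ]
total shift cm (tool, no turn) [-18.03  14.32   1.56] turn [0.0003 0.0036 0.2663]
6 rows of [-2.73  2.71  0.26] [0.0001 0.0006 0.0444]
```

View pics/w9.png

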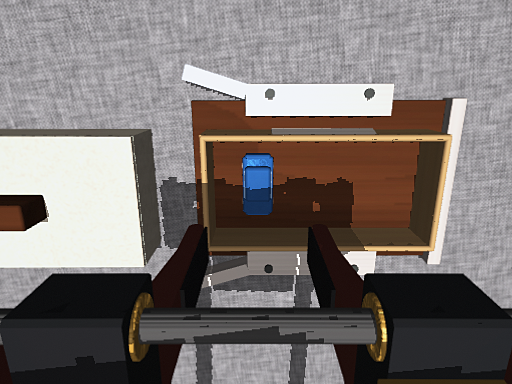

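View pics/t9.png

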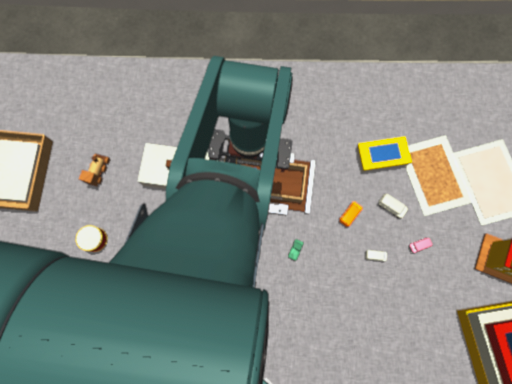

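The saloon stands on its wheels in the tray (243-273, 153-215). The small van has been knocked and is now at top-view (376,256). Next, the pickup.

```bash
python3 -m handwheel '[[[-2.73,2.71,0.26,0,0,0.0444,0.4],[-2.73,2.71,0.26,0,0,0.0444,0.4],[-2.73,2.71,0.26,0,0,0.0444,0.4],[-2.73,2.71,0.26,0,0,0.0444,0.4],[-2.73,2.71,0.26,0,0,0.0444,0.4],[-2.73,2.71,0.26,0,0,0.0444,0.4],[0,0,0,0,0,0,0.4],[0,0,0,0,0,0,0.4]]]'
python3 - <<'E'
from h import *
s,p,d=snap("wrist","w10");P=cloud("wrist",d,s);Z=P[:,:,2]
m=((Z>.004)&(Z<.04)).astype(np.uint8);m[280:]=0;m[:,:150]=0;m[:,360:]=0
n,l,st,c=cv2.connectedComponentsWithStats(m)
for i in range(1,n):
    if st[i,4]>300: X=P[l==i];print(st[i],rect(X[:,:2]),np.nanmax(X[:,2]))
plan([.4125,-.14,.083],-22)
E
```

```text
time: 22.65
tcp_pos: [0.4166, -0.1402, 0.2006]
tool_rot: [-3.083, 0.602, 0.002]
force: [0.3, 0.8, 0.6]
width: 0.0529
[ 150    0  106   96 5805] (array([ 534.9, -137.1]), array([94.3, 43.2]), -85.7) 0.039992584524233876
[ 244  149   33   65 2022] (array([ 419.2, -144.2]), array([54. , 26.3]), -22.7) 0.025767162436032054
cur [ 417.7 -140.2  200.9] yaw -22.03 t 22.7 w 52.8 F [ 0.1  0.4 -0.1]
total shift cm (tool, no turn) [-0.49  0.18 11.79] turn [-0.0004  0.0002 -0.0004]
3 rows of [-0.16  0.06  3.93] [-0.0001  0.0001 -0.0001]
```

View pics/w10.png

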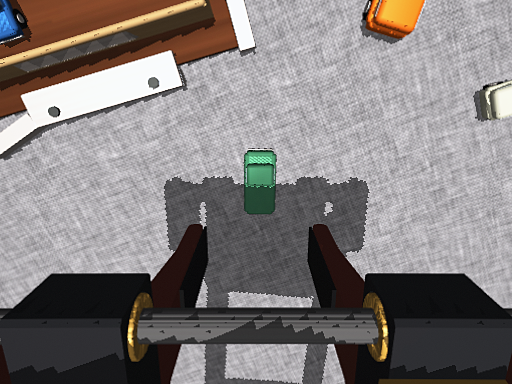

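```bash
python3 -m handwheel '[[[0.11,0.1,3.5,0,0,0.006,0.4],[0.11,0.1,3.5,0,0,0.006,0.4],[0.11,0.1,3,0,0,0,0.4],[0,0,1.75,0,0,0,0.4],[0,0,0,0,0,0,0.4],[0,0,0,0,0,0,1],[0,0,0,0,0,0,1],[0,0,0,0,0,0,1],[0,0,0,0,0,0,1],[0,0,0,0,0,0,1],[0,0,0,0,0,0,1],[0,0,0,0,0,0,1]]]';python3 -m handwheel '[[[0,0,-1.5,0,0,0,1],[0,0,-3,0,0,0,1],[0,0,-4,0,0,0,1],[0,0,-3,0,0,0,1],[0,0,0,0,0,0,1]]]'; python3 - <<'E'
from h import *
plan([.6064,-.0707,.2],-6.6)
E
```

```text
time: 23.9
tcp_pos: [0.4196, -0.1442, 0.0842]
tool_rot: [-3.08, 0.618, -0.002]
force: [-0.0, 2.1, 5.3]
width: 0.0262
time: 24.4
tcp_pos: [0.4211, -0.1452, 0.2021]
tool_rot: [3.078, -0.617, 0.011]
force: [0.4, -0.9, -1.0]
width: 0.0255
cur [ 421.1 -145.2  202.1] yaw -22.69 t 24.4 w 25.5 F [ 0.4 -0.9 -1. ]
total shift cm (tool, no turn) [ 14.23 -14.02   0.3 ] turn [ 0.0017 -0.007  -0.2808]
5 rows of [ 3.15 -2.48  0.05] [ 0.0003 -0.0014 -0.0562]
```

```bash
python3 -m handwheel '[[[3.15,-2.48,0.05,0,-0.0014,-0.0562,1],[3.15,-2.48,0.05,0,-0.0014,-0.0562,1],[3.15,-2.48,0.05,0,-0.0014,-0.0562,1],[3.15,-2.48,0.05,0,-0.0014,-0.0562,1],[3.15,-2.48,0.05,0,-0.0014,-0.0562,1],[0,0,0,0,0,0,1],[0,0,0,0,0,0,1]]]'; python3 - <<'E'
from h import *
plan([.6064,-.0707,.1],-6.6)
snap("wrist","w11")
E
```

```text
time: 25.1
tcp_pos: [0.6038, -0.0689, 0.1941]
tool_rot: [-3.135, 0.179, 0.015]
force: [-0.5, -1.0, 0.2]
width: 0.0259
cur [603.8 -68.9 194.1] yaw -6.54 t 25.1 w 25.9 F [-0.5 -1.   0.2]
total shift cm (tool, no turn) [0.37 0.16 9.4 ] turn [-0.001   0.0099  0.001 ]
3 rows of [0.11 0.05 3.13] [-0.0003  0.0033  0.0003]
```

View pics/w11.png

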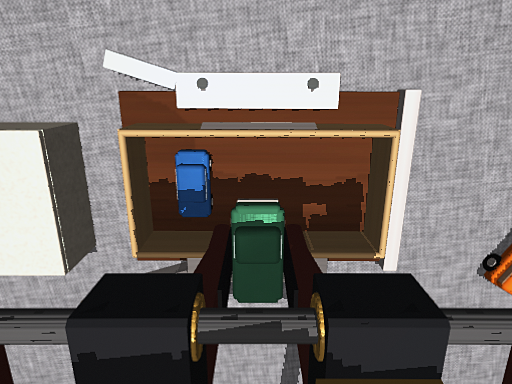

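```bash
python3 -m handwheel '[[[0.11,0.05,2.5,0,0.0033,0,1],[0.11,0.05,2.5,0,0.0033,0,1],[0.11,0.05,2.5,0,0.0033,0,1],[0.03,0,1.5,0,0,0,1],[0,0,0.4,0,0,0,1],[0,0,0,0,0,0,1],[0,0,0,0,0,0,1]]]'; python3 - <<'E'
from h import *
plan([.6064,-.0707,.0925],-6.6)
E
```

```text
time: 25.85
tcp_pos: [0.6081, -0.0715, 0.1028]
tool_rot: [-3.136, 0.181, -0.007]
force: [1.2, -0.7, -0.7]
width: 0.0256
cur [608.1 -71.5 102.8] yaw -6.61 t 25.9 w 25.6 F [ 1.2 -0.7 -0.7]
total shift cm (tool, no turn) [-0.19 -0.06  1.03] turn [-0.0009 -0.0043 -0.0002]
1 rows of [-0.19 -0.06  1.03] [-0.0009 -0.0043 -0.0002]
```

```bash
python3 -m handwheel '[[[-0.1,-0.05,0.5,0,-0.003,0,1],[0,0,0.4,0,0,0,1],[0,0,0,0,0,0,1]]]';python3 -m handwheel '[[[0,0,0.1,0,0,0,1],[0,0,0,0,0,0,1]]]'
```

```text
time: 26.15
tcp_pos: [0.6066, -0.0704, 0.0926]
tool_rot: [-3.135, 0.18, 0.001]
force: [-0.4, 1.3, -0.9]
width: 0.0253
time: 26.35
tcp_pos: [0.6068, -0.0704, 0.0923]
tool_rot: [-3.135, 0.18, -0.0]
force: [-1.6, 0.9, 2.2]
width: 0.0256
```

```bash
python3 -m handwheel '[[[0,0,0,0,0,0,0.59],[0,0,0,0,0,0,0.59],[0,0,0,0,0,0,0.59],[0,0,-1,0,0,0,0.59],[0,0,-2.5,0,0,0,0.59],[0,0,-4,0,0,0,0.59],[0,0,-4,0,0,0,0.4],[0,0,-1,0,0,0,0.4],[0,0,0,0,0,0,0.4],[0,0,0,0,0,0,0.4]]]'; python3 - <<'E'
from h import *
s,p,d=snap("wrist","w12")
s,p,d=snap("top","t12")
P=cloud("top",d)
for o in models.regions_of("van_mid","top"):
        if o["score"]<.3: continue
        X=P[o["region"]];print(round(o["score"],2),rect(X[:,:2]),p[o["region"]].mean(0).round())
plan([.4085,-.352,.2],86.6,14)
E
```

```text
time: 27.35
tcp_pos: [0.6061, -0.0705, 0.2162]
tool_rot: [-3.135, 0.18, 0.002]
force: [-0.8, -0.7, -0.4]
width: 0.0528
0.93 (array([ 541.2, -400.8]), array([72.7, 33.9]), 57.0) [205. 206. 192.]
0.71 (array([ 409.4, -355.3]), array([63.6, 28.2]), 85.6) [210. 211. 201.]
0.63 (array([ 519. , -291.3]), array([77.2, 36.2]), -39.7) [225. 159.  28.]
0.48 (array([ 439.4, -467.4]), array([50.9, 23.1]), -68.5) [231. 165. 189.]
cur [605.7 -70.4 215. ] yaw -6.59 t 27.5 w 52.8 F [0.2 0.4 0. ]
total shift cm (tool, no turn) [-16.35  30.24   1.51] turn [-4.0000e-03  1.6000e-03 -1.6265e+00]
14 rows of [-2.61  0.86  0.11] [-3.000e-04  1.000e-04 -1.162e-01]
```

View pics/w12.png

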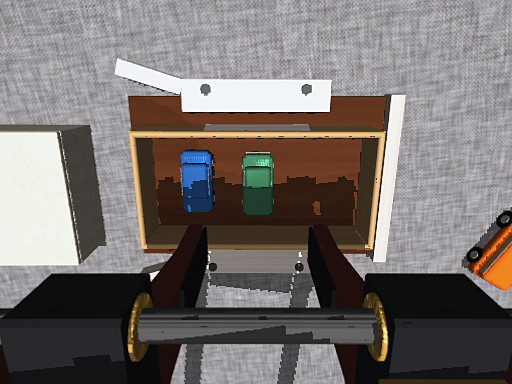

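The saloon and pickup stand side by side in the tray. Now the van.

```bash
python3 -m handwheel '[[[-2.61,0.86,0.11,0,0,-0.1162,0.4],[-2.61,0.86,0.11,0,0,-0.1162,0.4],[-2.61,0.86,0.11,0,0,-0.1162,0.4],[-2.61,0.86,0.11,0,0,-0.1162,0.4],[-2.61,0.86,0.11,0,0,-0.1162,0.4],[-2.61,0.86,0.11,0,0,-0.1162,0.4],[-2.61,0.86,0.11,0,0,-0.1162,0.4],[-2.61,0.86,0.11,0,0,-0.1162,0.4],[-2.61,0.86,0.11,0,0,-0.1162,0.4],[-2.61,0.86,0.11,0,0,-0.1162,0.4],[-2.61,0.86,0.11,0,0,-0.1162,0.4],[-2.61,0.86,0.11,0,0,-0.1162,0.4],[-2.61,0.86,0.11,0,0,-0.1162,0.4],[-2.61,0.86,0.11,0,0,-0.1162,0.4],[0,0,0,0,0,0,0.4],[0,0,0,0,0,0,0.4]]]'
python3 - <<'E'
from h import *
s,p,d=snap("wrist","w13");P=cloud("wrist",d,s);Z=P[:,:,2]
m=((Z>.004)&(Z<.04)).astype(np.uint8);m[280:]=0;m[:,:150]=0;m[:,360:]=0
n,l,st,c=cv2.connectedComponentsWithStats(m)
for i in range(1,n):
    if st[i,4]>300: X=P[l==i];k=rect(X[:,:2]);print(st[i],k,np.nanmax(X[:,2]));g=k
plan([g[0][0]/1000,g[0][1]/1000,.083],g[2],4)
E
```

```text
time: 29.1
tcp_pos: [0.4086, -0.3516, 0.1999]
tool_rot: [-2.286, -2.149, -0.002]
force: [-0.1, 0.9, -0.1]
width: 0.0524
[ 242  156   33   65 1959] (array([ 408.8, -354.2]), array([54.4, 26.5]), 85.7) 0.026558866539271753
cur [ 408.5 -350.9  200. ] yaw 86.5 t 29.1 w 52.6 F [0.4 0.6 0.6]
total shift cm (tool, no turn) [-0.37  0.08 11.7 ] turn [-0.002  -0.0035  0.014 ]
4 rows of [-0.09  0.02  2.93] [-0.0005 -0.0009  0.0035]
```

View pics/w13.png

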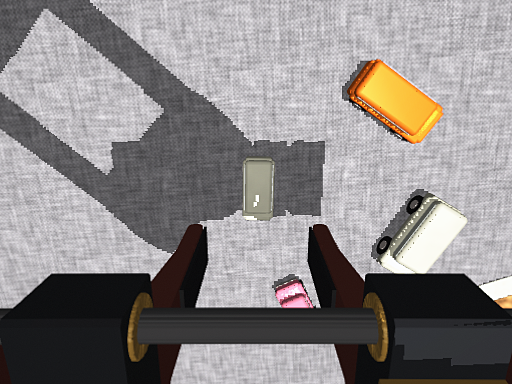

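```bash
python3 -m handwheel '[[[-0.09,0.02,3.5,0,0,0.0035,0.4],[-0.09,0.02,3.5,0,0,0.0035,0.4],[-0.09,0.02,3,0,0,0.0035,0.4],[-0.05,0,1.7,0,0,0.0035,0.4],[0,0,0,0,0,0,0.4],[0,0,0,0,0,0,1],[0,0,0,0,0,0,1],[0,0,0,0,0,0,1],[0,0,0,0,0,0,1],[0,0,0,0,0,0,1],[0,0,0,0,0,0,1],[0,0,0,0,0,0,1]]]';python3 -m handwheel '[[[0,0,-1.5,0,0,0,1],[0,0,-3,0,0,0,1],[0,0,-4,0,0,0,1],[0,0,-3,0,0,0,1],[0,0,0,0,0,0,1],[0,0,0,0,0,0,1]]]'; python3 - <<'E'
from h import *
C=np.array([.6064,-.0707]);a=np.radians(-96.6);ex=np.array([np.cos(a),np.sin(a)])
plan([*(C+ex*.053),.2],-6.6,13)
E
```

```text
time: 30.35
tcp_pos: [0.4098, -0.3552, 0.0848]
tool_rot: [-2.301, -2.139, -0.002]
force: [-0.5, 1.5, 6.7]
width: 0.0255
time: 30.95
tcp_pos: [0.4096, -0.3554, 0.1995]
tool_rot: [2.301, 2.138, 0.001]
force: [-0.3, 0.9, -2.0]
width: 0.0259
cur [ 409.6 -355.4  199.5] yaw 85.81 t 30.9 w 25.9 F [-0.3  0.9 -2. ]
total shift cm (tool, no turn) [24.54 17.32 -0.03] turn [ 8.0000e-04 -9.0000e-04  1.6129e+00]
13 rows of [ 2.56 -0.33 -0.  ] [ 1.000e-04 -1.000e-04  1.241e-01]
```

```bash
python3 -m handwheel '[[[2.56,-0.33,0,0,0,0.1241,1],[2.56,-0.33,0,0,0,0.1241,1],[2.56,-0.33,0,0,0,0.1241,1],[2.56,-0.33,0,0,0,0.1241,1],[2.56,-0.33,0,0,0,0.1241,1],[2.56,-0.33,0,0,0,0.1241,1],[2.56,-0.33,0,0,0,0.1241,1],[2.56,-0.33,0,0,0,0.1241,1],[2.56,-0.33,0,0,0,0.1241,1],[2.56,-0.33,0,0,0,0.1241,1],[2.56,-0.33,0,0,0,0.1241,1],[2.56,-0.33,0,0,0,0.1241,1],[2.56,-0.33,0,0,0,0.1241,1],[0,0,0,0,0,0,1],[0,0,0,0,0,0,1],[0,0,0,0,0,0,1]]]'; python3 - <<'E'
from h import *
C=np.array([.6064,-.0707]);a=np.radians(-96.6);ex=np.array([np.cos(a),np.sin(a)])
plan([*(C+ex*.053),.1],-6.6,4)
snap("wrist","w14")
E
```

```text
time: 32.55
tcp_pos: [0.5988, -0.1232, 0.198]
tool_rot: [-3.135, 0.179, 0.006]
force: [-0.1, 0.5, 0.3]
width: 0.0257
cur [ 598.8 -123.2  198. ] yaw -6.53 t 32.5 w 25.7 F [-0.1  0.5  0.3]
total shift cm (tool, no turn) [0.19 0.01 9.8 ] turn [-0.0016  0.0037  0.0012]
4 rows of [0.04 0.   2.45] [-0.0004  0.0009  0.0003]
```

View pics/w14.png

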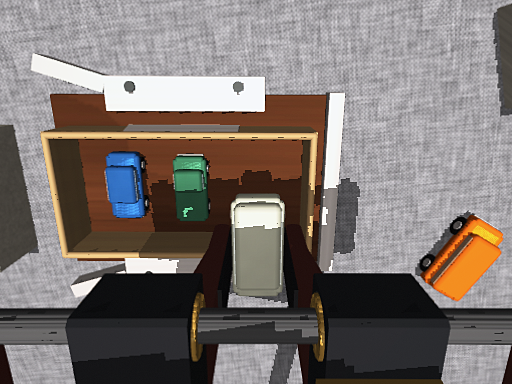

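```bash
python3 -m handwheel '[[[0.05,0,2.5,0,0.001,0,1],[0.05,0,2.5,0,0.001,0,1],[0.05,0,2.5,0,0.001,0,1],[0,0,1.6,0,0,0,1],[0,0,0.5,0,0,0,1],[0,0,0,0,0,0,1],[0,0,0,0,0,0,1]]]'; python3 - <<'E'
from h import *
C=np.array([.6064,-.0707]);a=np.radians(-96.6);ex=np.array([np.cos(a),np.sin(a)])
plan([*(C+ex*.053),.093],-6.6)
E
```

```text
time: 33.3
tcp_pos: [0.6025, -0.1238, 0.1042]
tool_rot: [-3.136, 0.181, -0.006]
force: [0.6, -0.1, -0.4]
width: 0.0261
cur [ 602.5 -123.8  104.2] yaw -6.62 t 33.3 w 26.1 F [ 0.6 -0.1 -0.4]
total shift cm (tool, no turn) [-0.23 -0.01  1.12] turn [-0.0008 -0.0039 -0.0003]
1 rows of [-0.23 -0.01  1.12] [-0.0008 -0.0039 -0.0003]
```

```bash
python3 -m handwheel '[[[-0.1,0,0.5,0,-0.003,0,1],[0,0,0.5,0,0,0,1],[0,0,0,0,0,0,1]]]';python3 -m handwheel '[[[0,0,0.1,0,0,0,1],[0,0,0,0,0,0,1]]]'
```

```text
time: 33.6
tcp_pos: [0.601, -0.1232, 0.093]
tool_rot: [-3.135, 0.181, 0.001]
force: [-0.3, 0.4, -1.1]
width: 0.0256
time: 33.8
tcp_pos: [0.6012, -0.1233, 0.0928]
tool_rot: [-3.135, 0.181, 0.0]
force: [-0.6, 0.2, 4.3]
width: 0.0258
```

```bash
python3 -m handwheel '[[[0,0,0,0,0,0,0.59],[0,0,0,0,0,0,0.59],[0,0,0,0,0,0,0.59],[0,0,-1,0,0,0,0.59],[0,0,-2.5,0,0,0,0.59],[0,0,-4,0,0,0,0.59],[0,0,-4,0,0,0,0],[0,0,-3,0,0,0,0],[0,0,0,0,0,0,0],[0,0,0,0,0,0,0]]]'; python3 - <<'E'
from h import *
s,p,d=snap("wrist","w15")
P=cloud("wrist",d,s);Z=P[:,:,2]
for q in ["van_mid","pickup_mid","saloon_mid"]:
    o=models.regions_of(q,"wrist");print(q,[(round(x["score"],2),rect(P[x["region"]][:,:2]),np.nanmax(P[x["region"]][:,2]).round(4)) for x in o[:2]])
plan([.628,.175,.22],83.3,12)
E
```

```text
time: 34.8
tcp_pos: [0.6016, -0.1236, 0.2385]
tool_rot: [-3.136, 0.181, -0.003]
force: [-0.5, 0.6, -0.1]
width: 0.0643
van_mid [(0.96, (array([ 599.8, -123.8]), array([58.7, 23.6]), -12.2), np.float64(0.0341)), (0.87, (array([ 510.6, -289.9]), array([64.2, 60.1]), -56.4), np.float64(0.0336))]
pickup_mid [(0.59, (array([606.1, -69.8]), array([53.8, 30.3]), -6.7), np.float64(0.0337))]
saloon_mid [(0.74, (array([613.7, -15.5]), array([57.8, 30.4]), -14.1), np.float64(0.0342)), (0.67, (array([610.7, -76.9]), array([235.9, 195.8]), 84.3), np.float64(0.1597))]
cur [ 600.4 -123.2  235.8] yaw -6.62 t 35.0 w 80.3 F [-0.4 -0.2 -0. ]
total shift cm (tool, no turn) [ -0.69 -29.94   1.63] turn [-3.8000e-03  1.1000e-03 -1.5694e+00]
12 rows of [ 1.78 -2.12  0.13] [-3.000e-04  1.000e-04 -1.308e-01]
```

View pics/w15.png

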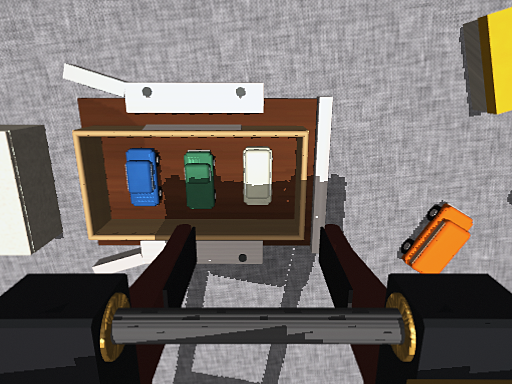

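All three vehicles are in the tray on their wheels: blue (143,177), green (200,180) and white (257,177). Now the lid.

```bash
python3 -m handwheel '[[[1.78,-2.12,0.13,0,0,-0.1308,0],[1.78,-2.12,0.13,0,0,-0.1308,0],[1.78,-2.12,0.13,0,0,-0.1308,0],[1.78,-2.12,0.13,0,0,-0.1308,0],[1.78,-2.12,0.13,0,0,-0.1308,0],[1.78,-2.12,0.13,0,0,-0.1308,0],[1.78,-2.12,0.13,0,0,-0.1308,0],[1.78,-2.12,0.13,0,0,-0.1308,0],[1.78,-2.12,0.13,0,0,-0.1308,0],[1.78,-2.12,0.13,0,0,-0.1308,0],[1.78,-2.12,0.13,0,0,-0.1308,0],[1.78,-2.12,0.13,0,0,-0.1308,0],[0,0,0,0,0,0,0],[0,0,0,0,0,0,0],[0,0,0,0,0,0,0]]]'
python3 - <<'E'
from h import *
s,p,d=snap("wrist","w16");P=cloud("wrist",d,s);Z=P[:,:,2]
m=((Z>.073)&(Z<.09)).astype(np.uint8);m[290:]=0;m[:,:200]=0;m[:,330:]=0
X=P[m>0];k=rect(X[:,:2]);print("handle",k,np.nanmedian(X[:,2]))
m=((Z>.047)&(Z<.056)).astype(np.uint8);m[290:]=0
X=P[m>0];print("lid",rect(X[:,:2]))
plan([k[0][0]/1000,k[0][1]/1000,.136],k[2],4)
E
```

```text
time: 36.5
tcp_pos: [0.6301, 0.1738, 0.2216]
tool_rot: [-2.349, -2.085, -0.0]
force: [0.4, -0.8, 0.2]
width: 0.0878
handle (array([628.3, 174.9]), array([59.3, 19.7]), 83.7) 0.0788814144001393
lid (array([629.1, 180.6]), array([189. , 108.4]), 83.5)
cur [630.3 173.6 221.7] yaw 83.19 t 36.5 w 87.7 F [-0.8  0.5 -0.7]
total shift cm (tool, no turn) [ 0.1  -0.21  8.57] turn [-0.0001 -0.0007 -0.0089]
4 rows of [ 0.03 -0.05  2.14] [-0.     -0.0002 -0.0022]
```

View pics/w16.png

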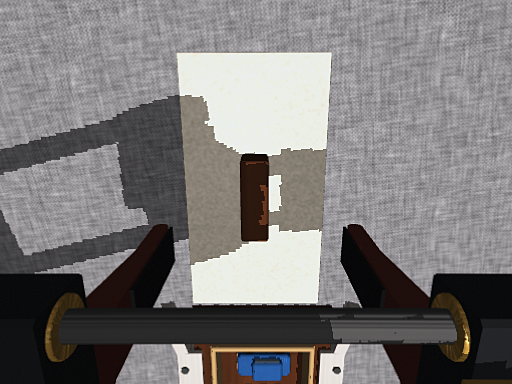

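```bash
python3 -m handwheel '[[[0.04,-0.07,2.5,0,0,-0.002,0],[0.04,-0.07,2.5,0,0,-0.002,0],[0.04,-0.07,2.5,0,0,0,0],[0,0,1.15,0,0,0,0],[0,0,0,0,0,0,0],[0,0,0,0,0,0,1],[0,0,0,0,0,0,1],[0,0,0,0,0,0,1],[0,0,0,0,0,0,1],[0,0,0,0,0,0,1],[0,0,0,0,0,0,1],[0,0,0,0,0,0,1],[0,0,0,0,0,0,1],[0,0,0,0,0,0,1],[0,0,0,0,0,0,1],[0,0,0,0,0,0,1]]]'
python3 - <<'E'
from h import *
plan([.628,.175,.22],83.4,4)
E
```

```text
time: 38.15
tcp_pos: [0.6277, 0.1761, 0.1356]
tool_rot: [-2.342, -2.092, -0.001]
force: [0.6, -0.4, -1.0]
width: 0.02
cur [627.7 176.1 135.6] yaw 83.55 t 38.1 w 20.0 F [ 0.6 -0.4 -1. ]
total shift cm (tool, no turn) [-0.09  0.04 -8.44] turn [-0.     -0.0011  0.0025]
4 rows of [-0.02  0.01 -2.11] [-0.     -0.0003  0.0006]
```

```bash
python3 -m handwheel '[[[0,0,-0.7,0,0,0,1],[0,0,-2,0,0,0,1],[0,0,-2.5,0,0,0,1],[0,0,-2.5,0,0,0,1],[0,0,-0.8,0,0,0,1],[0,0,0,0,0,0,1]]]'
python3 - <<'E'
from h import *
plan([.6063,-.0698,.22],83.4,7)
snap("scene","s17")
E
```

```text
time: 38.75
tcp_pos: [0.6283, 0.1761, 0.222]
tool_rot: [2.342, 2.092, 0.005]
force: [-0.0, -0.3, -2.2]
width: 0.0202
cur [628.3 176.1 222. ] yaw 83.55 t 38.8 w 20.2 F [-0.  -0.3 -2.2]
total shift cm (tool, no turn) [-24.68   0.57   0.16] turn [ 0.0027 -0.0019  0.0025]
7 rows of [-3.53  0.09  0.03] [ 0.0004 -0.0003  0.0004]
```

View pics/s17.png

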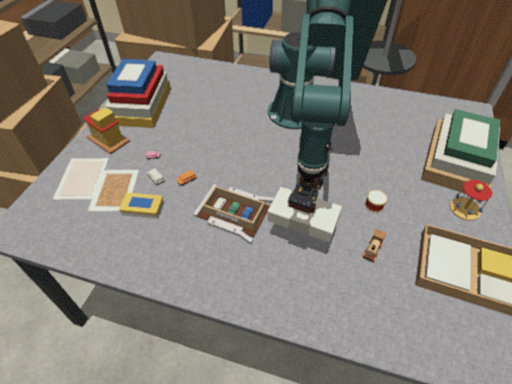

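```bash
python3 -m handwheel '[[[-1.2,0,0,0,0,0,1],[-2.5,0.08,0,0,0,0,1],[-3.5,0.08,0,0,0,0.0005,1],[-3.5,0.08,0,0,0,0.0005,1],[-3.5,0.08,0,0,0,0.0005,1],[-3.5,0.08,0,0,0,0.0005,1],[-3.5,0.08,0,0,0,0,1],[-2.2,0.06,0,0,0,0,1],[-1.2,0,0,0,0,0,1],[0,0,0,0,0,0,1],[0,0,0,0,0,0,1]]]'
python3 - <<'E'
from h import *
plan([.6063,-.0698,.185],83.4,2)
snap("scene","s18")
E
```

```text
time: 39.9
tcp_pos: [0.6047, -0.0686, 0.2197]
tool_rot: [-2.344, -2.088, -0.001]
force: [0.1, -0.6, -2.4]
width: 0.0196
cur [604.7 -68.6 219.7] yaw 83.4 t 39.9 w 19.6 F [ 0.1 -0.6 -2.4]
total shift cm (tool, no turn) [-0.1   0.18  3.47] turn [-0.0013 -0.0018  0.    ]
2 rows of [-0.05  0.09  1.73] [-0.0007 -0.0009  0.    ]
```

View pics/s18.png

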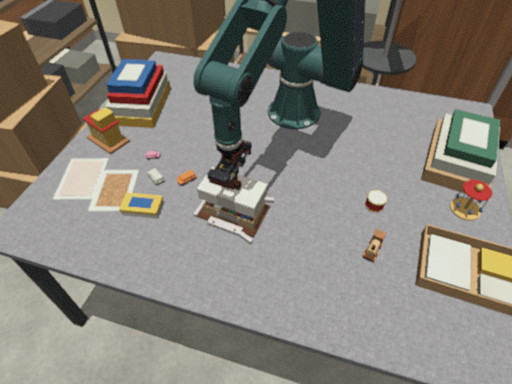

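```bash
python3 -m handwheel '[[[-0.05,0.09,1.4,0,0,0,1],[-0.04,0.06,1.3,0,0,0,1],[0,0,0,0,0,0,1],[0,0,0,0,0,0,1],[0,0,0,0,0,0,1]]]'
python3 - <<'E'
from h import *
plan([.6063,-.0698,.185],83.4,1)
s,p,d=snap("wrist","w18");P=cloud("wrist",d,s);Z=P[:,:,2]
m=((Z>.1)&(Z<.112)).astype(np.uint8);m[265:]=0
X=P[m>0];print("lid",rect(X[:,:2]),m.sum())
s,p,d=snap("top","t18")
P=cloud("top",d);Z=P[:,:,2]
m=((Z>.1)&(Z<.112)).astype(np.uint8)
cv2.imwrite("pics/t18b.png",cv2.resize(p[110:260,180:380,::-1],None,fx=4,fy=4))
E
```

```text
time: 40.45
tcp_pos: [0.6067, -0.07, 0.1933]
tool_rot: [-2.344, -2.09, -0.001]
force: [-0.8, 0.4, -0.7]
width: 0.0198
cur [606.7 -70.  193.3] yaw 83.45 t 40.5 w 19.8 F [-0.8  0.4 -0.7]
total shift cm (tool, no turn) [ 0.01 -0.04  0.83] turn [-0.     -0.001   0.0008]
1 rows of [ 0.01 -0.04  0.83] [-0.     -0.001   0.0008]
lid (array([612. , -28.3]), array([115.3, 108.4]), 83.4) 43893
```

View pics/w18.png

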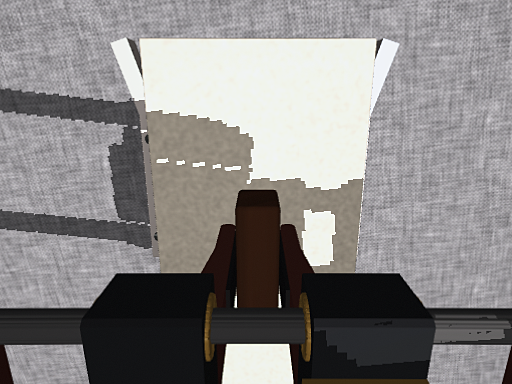

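View pics/t18b.png

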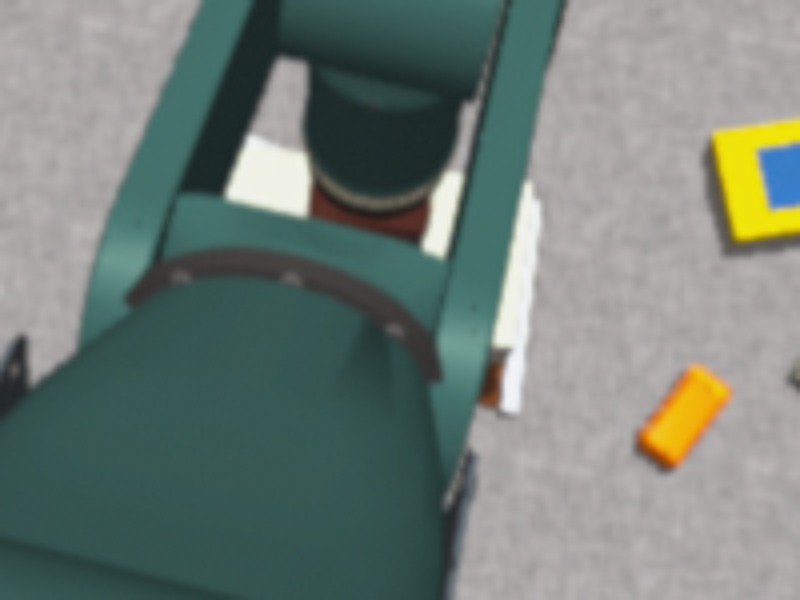

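```bash
python3 -m handwheel '[[[0.05,-0.05,0.4,0,0,0,1],[0,0,0.4,0,0,0,1],[0,0,0.3,0,0,0,1],[0,0,0,0,0,0,1],[0,0,0,0,0,0,1]]]'; python3 -m handwheel '[[[0,0,0.2,0,0,0,1],[0,0,0.2,0,0,0,1],[0,0,0,0,0,0,1]]]'
```

```text
time: 41.05
tcp_pos: [0.606, -0.0696, 0.1821]
tool_rot: [-2.344, -2.09, -0.001]
force: [0.1, -0.4, -1.3]
width: 0.0198
time: 41.35
tcp_pos: [0.6059, -0.0695, 0.178]
tool_rot: [-2.344, -2.09, -0.001]
force: [-0.3, 0.4, -2.2]
width: 0.0196
```

```bash
python3 -m handwheel '[[[0,0,0.4,0,0,0,1],[0,0,0.4,0,0,0,1],[0,0,0.4,0,0,0,1],[0,0,0,0,0,0,1]]]'; python3 -m handwheel '[[[0,0,0.4,0,0,0,1],[0,0,0.4,0,0,0,1],[0,0,0,0,0,0,1]]]'
```

```text
time: 41.75
tcp_pos: [0.6061, -0.0696, 0.1664]
tool_rot: [-2.345, -2.09, -0.001]
force: [-0.6, -0.1, 2.1]
width: 0.0197
time: 42.05
tcp_pos: [0.606, -0.0695, 0.1582]
tool_rot: [-2.345, -2.09, -0.001]
force: [-1.6, 0.4, 0.4]
width: 0.0198
```

```bash
python3 -m handwheel '[[[0,0,0.4,0,0,0,1],[0,0,0.4,0,0,0,1],[0,0,0,0,0,0,1]]]'; python3 -m handwheel '[[[0,0,0.3,0,0,0,1],[0,0,0.2,0,0,0,1],[0,0,0,0,0,0,1]]]'
```

```text
time: 42.35
tcp_pos: [0.606, -0.0695, 0.15]
tool_rot: [-2.344, -2.09, -0.001]
force: [-0.1, -0.9, -0.5]
width: 0.0198
time: 42.65
tcp_pos: [0.6061, -0.0695, 0.1452]
tool_rot: [-2.345, -2.09, -0.001]
force: [-0.5, -0.4, 2.0]
width: 0.0197
```

```bash
python3 -m handwheel '[[[0,0,0.15,0,0,0,1],[0,0,0,0,0,0,1]]]'; python3 -m handwheel '[[[0,0,0.1,0,0,0,1],[0,0,0,0,0,0,1]]]'; python3 -m handwheel '[[[0,0,0.1,0,0,0,1],[0,0,0,0,0,0,1]]]'
```

```text
time: 42.85
tcp_pos: [0.6061, -0.0695, 0.1439]
tool_rot: [-2.345, -2.09, -0.001]
force: [-0.5, -0.3, 3.1]
width: 0.0194
time: 43.05
tcp_pos: [0.6062, -0.0695, 0.1435]
tool_rot: [-2.345, -2.09, -0.002]
force: [-3.5, 0.5, 9.0]
width: 0.02
time: 43.25
tcp_pos: [0.6062, -0.0695, 0.1435]
tool_rot: [-2.345, -2.091, -0.002]
force: [-5.1, -0.1, 15.8]
width: 0.0197
```

```bash
python3 -m handwheel '[[[0,0,0.1,0,0,0,1],[0,0,0,0,0,0,1]]]'; python3 -m handwheel '[[[0,0,-0.3,0,0,0,1],[0,0,0,0,0,0,1]]]'
python3 - <<'E'
from h import *
s,p,d=snap("wrist","w19");P=cloud("wrist",d,s);Z=P[:,:,2]
for (v,u) in [(70,180),(70,250),(70,340),(130,180),(130,340),(170,330)]: print(np.round(P[v,u]*1000,1))
E
```

```text
time: 43.45
tcp_pos: [0.6062, -0.0695, 0.1435]
tool_rot: [2.345, 2.091, 0.002]
force: [-8.0, 1.1, 24.7]
width: 0.0201
time: 43.65
tcp_pos: [0.6058, -0.0694, 0.1435]
tool_rot: [-2.344, -2.09, -0.001]
force: [-2.2, 0.3, 5.1]
width: 0.02
[580.2  19.6  58.7]
[612.5  15.9  59.6]
[654.1  11.1  58.4]
[575.4  -7.6  59.1]
[652.9 -16.6  58.4]
[646.9 -36.1  58.5]
```

View pics/w19.png

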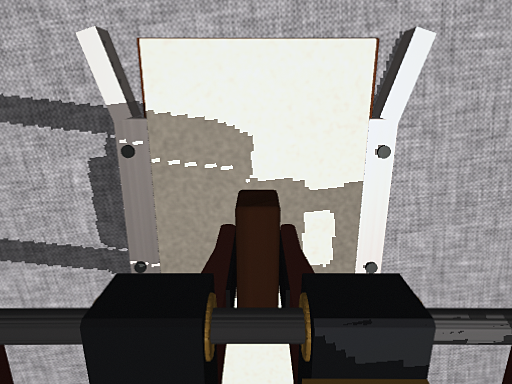

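The lid top is level at 59 mm, so it is fully seated. I slide the box out.

```bash
python3 -m handwheel '[[[0,0,-0.06,0,0,0,1],[0.6,0,0,0,0,0,1],[1.2,0,0,0,0,0,1],[1.5,0,0,0,0,0,1],[1.5,0,0,0,0,0,1],[1.5,0,0,0,0,0,1],[1.5,0,0,0,0,0,1],[0,0,0,0,0,0,1]]]'; python3 - <<'E'
from h import *
H=np.array([.6058,-.0694]);a=np.radians(-96.65);ex=np.array([np.cos(a),np.sin(a)])
plan([*(H-ex*.245),.1438],83.35)
E
```

```text
time: 44.5
tcp_pos: [0.6151, 0.0107, 0.1445]
tool_rot: [-2.342, -2.092, -0.002]
force: [-0.2, -0.8, -6.7]
width: 0.0198
cur [615.1  10.7 144.5] yaw 83.56 t 44.5 w 19.8 F [-0.2 -0.8 -6.7]
total shift cm (tool, no turn) [16.43  0.06  0.1 ] turn [-0.0002 -0.0019  0.0036]
4 rows of [4.11 0.01 0.02] [-0.     -0.0005  0.0009]
```

```bash
python3 -m handwheel '[[[0,0,0.1,0,0,0,1],[0,0,0,0,0,0,1]]]'; python3 -m handwheel '[[[0,0,0.08,0,0,0,1],[0,0,0,0,0,0,1]]]';
```

```text
time: 44.7
tcp_pos: [0.6151, 0.0079, 0.1436]
tool_rot: [-2.345, -2.09, -0.001]
force: [0.7, -0.2, -6.1]
width: 0.0197
time: 44.9
tcp_pos: [0.6152, 0.0078, 0.1436]
tool_rot: [-2.346, -2.089, -0.003]
force: [-2.4, 2.8, 2.3]
width: 0.0197
```

```bash
python3 -m handwheel '[[[0,0,0.15,0,0,0,1],[0,0,0,0,0,0,1]]]'; python3 -m handwheel '[[[0,0,-0.12,0,0,0,1],[0,0,0,0,0,0,1]]]'; python3 - <<'E'
from h import *
H=np.array([.6058,-.0694]);a=np.radians(-96.65);ex=np.array([np.cos(a),np.sin(a)])
plan([*(H-ex*.245),.1436],83.35)
E
```

```text
time: 45.1
tcp_pos: [0.6152, 0.0078, 0.1435]
tool_rot: [-2.346, -2.09, -0.003]
force: [-5.6, 3.7, 15.0]
width: 0.0199
time: 45.3
tcp_pos: [0.6153, 0.0077, 0.1435]
tool_rot: [-2.346, -2.09, -0.002]
force: [-2.8, 1.8, 8.5]
width: 0.0199
cur [615.3   7.7 143.5] yaw 83.4 t 45.3 w 19.9 F [-2.8  1.8  8.5]
total shift cm (tool, no turn) [ 1.673e+01 -4.000e-02  1.000e-02] turn [ 0.001  -0.0012  0.0008]
4 rows of [ 4.18 -0.01  0.  ] [ 0.0002 -0.0003  0.0002]
```

```bash
python3 -m handwheel '[[[0.5,0,-0.03,0,0,0,1],[1,0,0,0,0,0,1],[1,0,0,0,0,0,1],[1,0,0,0,0,0,1],[0.5,0,0,0,0,0,1]]]'; python3 -m handwheel '[[[0.5,0,0,0,0,0,1],[1,0,0,0,0,0,1],[1,0,0,0,0,0,1],[1,0,0,0,0,0,1],[0.5,0,0,0,0,0,1]]]'
```

```text
time: 45.8
tcp_pos: [0.6206, 0.0463, 0.1436]
tool_rot: [2.343, 2.089, 0.001]
force: [-1.0, -6.6, 5.5]
width: 0.0198
time: 46.3
tcp_pos: [0.6251, 0.0863, 0.1436]
tool_rot: [2.343, 2.09, 0.001]
force: [-0.4, -7.5, 6.2]
width: 0.0195
```

```bash
python3 -m handwheel '[[[0.5,0,0,0,0,0,1],[1,0,0,0,0,0,1],[1.2,0,0,0,0,0,1],[1.2,0,0,0,0,0,1],[1.2,0,0,0,0,0,1],[1.2,0,0,0,0,0,1],[1.2,0,0,0,0,0,1],[0.8,0,0,0,0,0,1],[0.4,0,0,0,0,0,1],[0,0,0,0,0,0,1],[0,0,0,0,0,0,1]]]'; python3 - <<'E'
from h import *
H=np.array([.6058,-.0694]);a=np.radians(-96.65);ex=np.array([np.cos(a),np.sin(a)])
plan([*(H-ex*.245),.1436],83.35)
E
```

```text
time: 47.4
tcp_pos: [0.635, 0.1732, 0.1436]
tool_rot: [2.344, 2.09, 0.003]
force: [-1.0, -2.9, 5.2]
width: 0.0196
cur [635.  173.2 143.6] yaw 83.43 t 47.4 w 19.6 F [-1.  -2.9  5.2]
total shift cm (tool, no turn) [ 0.06 -0.09 -0.  ] turn [ 0.0019 -0.0006  0.0014]
1 rows of [ 0.06 -0.09 -0.  ] [ 0.0019 -0.0006  0.0014]
```

```bash
python3 -m handwheel '[[[0,0,0.1,0,0,0,1],[0,0,0,0,0,0,1]]]'; python3 -m handwheel '[[[0,0,-0.13,0,0,0,1],[0,0,0,0,0,0,0.5],[0,0,0,0,0,0,0],[0,0,0,0,0,0,0],[0,0,0,0,0,0,0],[0,0,-1.5,0,0,0,0],[0,0,-3,0,0,0,0],[0,0,-4,0,0,0,0],[-3,0,-4,0,0,0,0],[-4,0,-4,0,0,0,0],[-4,0,-4,0,0,0,0],[-3,0,-3,0,0,0,0],[0,0,0,0,0,0,0],[0,0,0,0,0,0,0]]]'
python3 - <<'E'
from h import *
s,p,d=snap("wrist","w20");P=cloud("wrist",d,s);Z=P[:,:,2]
m=((Z>.05)&(Z<.066)).astype(np.uint8);m[260:]=0;m[:,:150]=0;m[:,400:]=0
X=P[m>0];A=np.c_[X[:,:2]-X[:,:2].mean(0),np.ones(len(X))];c=np.linalg.lstsq(A,X[:,2],rcond=None)[0]
print("lid",rect(X[:,:2]),"z",c[2],"tilt",c[:2])
m=((Z>.08)&(Z<.095)).astype(np.uint8);m[260:]=0;print("handle",rect(P[m>0][:,:2]),np.nanmedian(P[m>0][:,2]))
m=((Z>.004)&(Z<.012)).astype(np.uint8);m[200:]=0;m[:,:170]=0;m[:,340:]=0;print("board",rect(P[m>0][:,:2]))
print(s["tcp_pos"])
snap("scene","s20");snap("top","t20")
E
```

```text
time: 47.6
tcp_pos: [0.635, 0.1732, 0.1435]
tool_rot: [2.344, 2.09, 0.003]
force: [-1.6, -2.3, 13.1]
width: 0.0197
time: 49.0
tcp_pos: [0.6193, 0.0435, 0.3703]
tool_rot: [2.346, 2.088, 0.005]
force: [0.1, 0.0, -1.5]
width: 0.088
lid (array([631.8, 139.4]), array([136.4, 108.2]), 83.3) z 0.059042026985722085 tilt [ 7.35322583e-04 -9.28260385e-05]
handle (array([635.3, 171.2]), array([60.1, 19.4]), 83.9) 0.08691232978477686
board (array([625.1, 104.1]), array([230.4, 199.2]), 83.5)
[0.61925822 0.0434803  0.37030569]
```

View pics/w20.png

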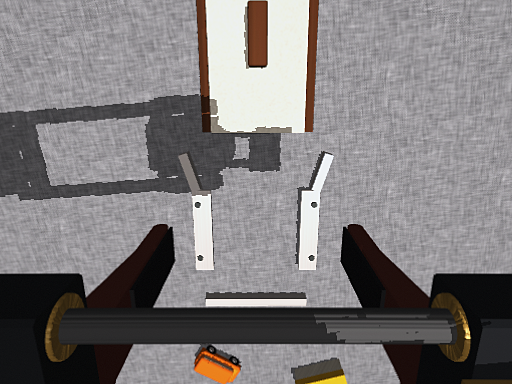

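View pics/s20.png

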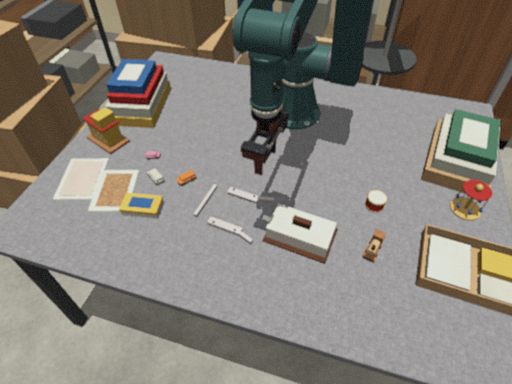

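The lid is level at 59.0 mm, which is fully down. The box front edge (row 130) is clear of the runner mouth (row 152). The drum, engine and kit are where they were. I hand in.

```bash
python3 -c "
from cell import r
print(r.hand_in())"
```

```text
the job is handed in; nothing more can be done
None
```

The saloon, van and pickup are packed, and the job is handed in at about 49 s. I slid the closed box under the lips to the stop and drew the lid off. The lid stood on the table while I put all three vehicles on the tray floor on their wheels. The van had been knocked aside during the run, so I found it again before picking it. I then pressed the lid back down, to about 25 N, and slid the box out.

**Last checks**
- The lid is level, with its top at 59.0 mm and its handle at 87 mm, which is fully seated.
- The box stands flat, with its front about 28 mm clear of the runner mouth.
- The gripper is open and touching nothing. The drum, engine, kit carton and look-alikes look undisturbed.

**One reading disagreed.** Early in the slide-out, with the box about 80 mm back from home and part of it still under the lips, the wrist showed about 6–7 N of upward pull. The tool was about 1 mm high. I lowered it, re-pressed the lid to 15 N while it was still between the runners, and finished the slide with light downward pressure. The lid or box may have risen by up to 1 mm for about half a second.

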